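# Tighten the wing nuts of a disc clamp crosswise

## Task

The aluminium disc in the fixture is to be clamped for measuring: tighten the four black wing nuts clockwise by about half a turn each, in cross order (after the first the one diagonally opposite, then the other two), so that the sprung clamp plate comes down evenly on the disc. Then go back over any nut that has slackened, so that in the end all four are firm and the plate lies flat, but never force a nut. Leave the other things on the granite where they are.

Things in the scene. Friction and masses are not known exactly. Their poses are not given: they have to be found in the camera images.
- fixture: dark grey steel fixture base, 150 x 150 x 16 mm, bolted to the granite; origin at the centre of its underside, z up, x and y along its edges. Four upright studs stand at x, y = +-50 mm: stud 1 at (+,+), 2 at (+,-), 3 at (-,-), 4 at (-,+), so 1-3 and 2-4 are the diagonals.
- disc: turned aluminium disc with a bolt circle, 90 mm across, 22 mm high, in the middle of the fixture; origin at the centre of its underside. The plate must lie flat on its top. If one corner is drawn down firm while the opposite one is up, the plate rides on the disc's edge and that nut is overloaded later: so give the first nut a plain half turn and bring it up firm at the end.
- clamp_plate: aluminium clamp plate, 130 x 130 x 8 mm with a round 64 mm window, on the four studs; coil springs round the studs carry it, so it can sink and tilt; above it the nuts have 0.1 to 1.6 mm of play. Origin at the centre of its underside, about 2.5 mm above the disc at the start, z up.
- nut_1: black wing nut on stud 1: a bar 60 mm long, 14 mm thick, 20 mm high with flat upright sides and round ends, on a round hub 24 mm across, 10 mm high. Origin on the stud's axis under the hub, 52 mm above the granite at the start; the bar lies 10 to 30 mm above it, stud end at 32 mm. z up, x along the bar to the wing with the white dot. Clockwise from above tightens, 6 mm travel a turn.
- nut_2: wing nut on stud 2, same as nut_1. Turning moment of every nut about its stud: about 0.03 N m running free, up to 0.1 N m while it works only against the springs; once the plate bears on the disc it climbs by about 0.5 N m per radian. 0.12 N m is hardly tight, 0.2 to 0.3 N m is firm, over 0.4 N m is forced. The shut fingers can push a wing round.
- nut_3: wing nut on stud 3, same as nut_1. The nuts start at slightly different heights, so each comes firm after some 0.45 to 0.75 of a turn, to be felt; tightening the later nuts may slacken earlier ones. A nut stays where it is left, and holds the moment it was left at.
- nut_4: wing nut on stud 4, same as nut_1.
- dot_1 (a point): white dot on the top of one wing of nut_1, 22.5 mm from the stud's axis, 30 mm above the nut's origin; half a turn carries it to the far side of the stud.
- dot_2 (a point): white dot on the top of one wing of nut_2, 22.5 mm from the stud's axis, 30 mm above the nut's origin; half a turn carries it to the far side of the stud.
- dot_3 (a point): white dot on the top of one wing of nut_3, 22.5 mm from the stud's axis, 30 mm above the nut's origin; half a turn carries it to the far side of the stud.
- dot_4 (a point): white dot on the top of one wing of nut_4, 22.5 mm from the stud's axis, 30 mm above the nut's origin; half a turn carries it to the far side of the stud.
- milled_block: bystander, not to be disturbed: light grey milled steel block, 50 x 16 x 40 mm high; origin at the centre of its underside.
- v_block: bystander, not to be disturbed: hardened steel V block, 45 x 44 x 35 mm high; origin at the centre of its underside.
- pen: bystander, not to be disturbed: black ball pen lying flat, 145 mm long; origin at the centre of its underside.
- tray: bystander, not to be disturbed: small blue open parts tray, 100 x 150 x 25 mm; origin at the centre of its underside.
- plug_gauge: bystander, not to be disturbed: steel plug gauge lying flat, 104 mm long, 18 mm thick; origin at the centre of its underside.
- gauge_block_1: bystander, not to be disturbed: small steel gauge block, 35 x 9 x 20 mm; origin at the centre of its underside.

How it is judged:
By the outcome, as a careful person would: the job done as asked, in the order asked, and still so for the second after the job is handed in, with the robot touching nothing.
It also fails if it takes over 72 s, if anything falls off the work surface, if the arm or the gripper's body presses on something with over 40 N, if the wrist force passes 120 N, or if a joint passes its speed limit or range.

## Robot

A 7-joint arm with a two-finger parallel gripper is mounted at the origin on a cart in front of the work surface, level with it; the furniture and walls round the work are solid. World frame = base frame: x ahead of the robot, y to its left, z up, the work surface at z = 0. Lengths are in m, angles in degrees, forces in N, time in s.
With the tool pointing down it reaches from about 0.4 to 0.75 m from the base axis. Payload 19.5 kg.
Tool frame: the origin (TCP) lies midway between the tips of the shut fingers; the grasp point (between the pads) lies 19 mm behind it (manip.pinch_z is the distance from the TCP to the grasp point, in m); z points along the fingers, y is the direction in which the jaws open and shut (so a half turn about z gives the same grasp; the last joint's range is limited). The gripper opens to 85 mm and grips with 20 to 120 N. Pads are 22 mm wide; open, the fingers measure 114 mm over their backs; the gripper's body (76 mm by 85 mm) begins 54 mm behind the grasp point. The pads swing forward as they close: fully open they stand 13 mm farther back than shut.
Start: joints at [-74.181, 40.479, -1.581, 85.061, 1.261, 54.483, -4.326], TCP at [0.18, 0.546, 0.231] pointing down, gripper open.
Joint ranges: [-155.06, 155.06], [-18.47, 123.98], [-90, 86.84], [0, 140.48], [-83.41, 263.41], [0, 116], [-161.91, 161.91]. Speed limits (degrees/s): [108.29, 108.29, 147.25, 147.25, 172.46, 172.46, 172.46].

## Interface

Orientations are given as a 3x3 rotation matrix whose columns are the frame's x, y, z axes.
In Python, from rig import manip, viewer gives the robot as it stands. The module is installed in compiled form; this text tells all that it offers.
- The arm moves only by the tool carry_out, never from a script. Its argument "motion" is a list that holds one entry, the list of rows, each a list of 5 numbers: the closure, from -1 (fully open) to 1 (shut), so that 0 is half open, then the shift along the tool's x, y, z in mm, then the turn about the tool's z in degrees. A call has 1 to 12 rows; each row is the pose to reach, as a shift and turn from the pose commanded when the call began, along the tool's axes at that moment; what a row does not reach only later rows make up. A row lasts 1/12 s, in which the tool goes at most 41.7 mm and 7.16 degrees, less where a joint would pass 70% of its speed; a pose out of reach is approached as far as the arm can. A call with a gripper value outside its range is refused whole. The fingers move at their own pace and stop on an object; the grip force is fixed at half the most. Time passes only in rows, so rows that repeat a pose let the fingers close. It gives the time, the measured TCP pose, the force and the opening at its end, in the units of the state.
- manip.read_state(): the state, without advancing time (a new reading comes with each control period).
- viewer.get_image(name): name is "scene" or "top"; returns a dict with "pixels" (400x640x3 uint8, red, green, blue), "fx", "fy", "cx", "cy" (pixels), "R" (3x3) and "t" (3): a world point X has camera coordinates R X + t. Camera axes: x right, y down, z forward; pixel columns grow to the right and rows downward; lengths in m; the calibration is good to about 2 mm. A picture is of the moment at which its call begins. There is no depth.
- manip.close_job(): hands the job in, once; it reports no verdict.
The state is a dict: "time": time; "joint_pos": joint angles; "joint_vel": joint speeds; "joint_efforts": joint torques, N m; "position": TCP position; "eef_rot": TCP orientation; "contact_force": force on the tool from outside, world axes, zero at the start; "wrist_torque": the same for the moment, N m; "gripper_width": opening from 0.0 (shut) to 1.0 (fully open).
Only numpy, scipy, OpenCV 4.12 (cv2) and the standard library are available. Lean on these libraries where they do the work, as an engineer would, in place of code of your own. Each camera call takes 0.05 s, during which the arm holds its last target.

## Working session

There is one attempt and no reset: what is moved stays moved. The work goes in short steps, Python scripts to look and compute and a tool call to move; the robot and the scene stay as the last step left them, time stands still between calls to the robot, and variables do not carry over. Pictures are saved under pics/ and viewed, and the job is handed in when it is done.

Besides the shell and the picture viewer there is one more tool, called by a JSON object that holds its "fn" and its "kwargs". carry_out: Moves the arm, as the interface text tells. Its arguments: {"type":"object","properties":{"motion":{"type":"array"}},"required":["motion"]}

```bash
mkdir -p pics
python3 - <<'E'
from rig import manip, viewer
import cv2
print(manip.read_state(), manip.pinch_z)
for n in ("scene","top"):
    d=viewer.get_image(n); cv2.imwrite(f"pics/{n}0.png",d["pixels"][:,:,::-1]); print(n,d["fx"],d["cx"],d["cy"],d["R"],d["t"])
E
```

```text
{'time': 0.0, 'joint_pos': array([-74.18273986,  40.51179055,  -1.58197532,  85.08588274,
         1.25922813,  54.48259976,  -4.32608418]), 'joint_vel': array([ 0.08693081,  0.01636119,  0.04979536, -0.01345446, -0.05164257,
        0.03754908,  0.02082214]), 'joint_efforts': array([ 1.83668977e-03, -8.83222818e+01,  1.23492435e+00, -2.36150658e+01,
        1.70893088e-02,  6.75300689e-03,  8.52187441e-05]), 'position': array([0.17956712, 0.54595004, 0.23084282]), 'eef_rot': array([[-9.49929913e-01,  3.12462889e-01, -3.22309326e-04],
       [ 3.12463055e-01,  9.49929331e-01, -1.05105154e-03],
       [-2.22435177e-05, -1.09913505e-03, -9.99999396e-01]]), 'contact_force': array([ 0.74058675, -0.93747906,  0.17445643]), 'wrist_torque': array([ 0.01137961, -0.02773812, -0.03848547]), 'gripper_width': 1.0032342107773173} 0.0187
scene 507.16796101339855 315.5023038775135 206.07550264729986 [[ 0.69352263 -0.72042343 -0.00405546]
 [-0.54713352 -0.52302456 -0.65352141]
 [ 0.46869103  0.45545076 -0.75689717]] [-0.39894107  0.33492152  1.07091659]
top 397.49388766093807 319.9657119956735 200.96548326542677 [[-0.01960184 -0.99977744 -0.00779928]
 [-0.99718386  0.0201146  -0.07224781]
 [ 0.07238861  0.00636113 -0.99735622]] [-0.00926074  0.56787072  0.90136419]
```

```bash
ls -la
```

```text
total 12
drwxr-xr-x  3 agent agent 4096 Dec  6 12:04 .
drwxr-xr-x 23 root  root  4096 Dec  6 12:04 ..
drwxr-xr-x  2 agent agent 4096 Dec  6 12:04 pics
```

View pics/scene0.png

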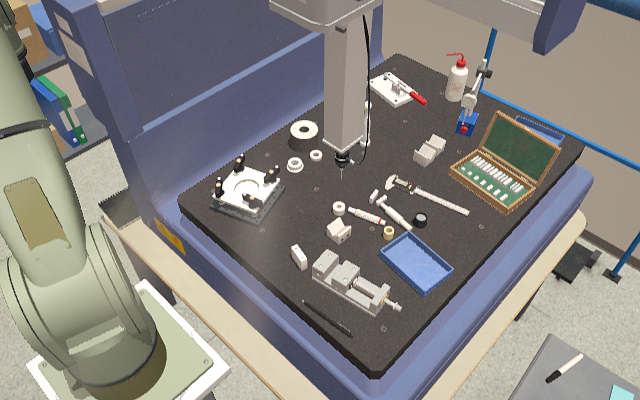

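View pics/top0.png

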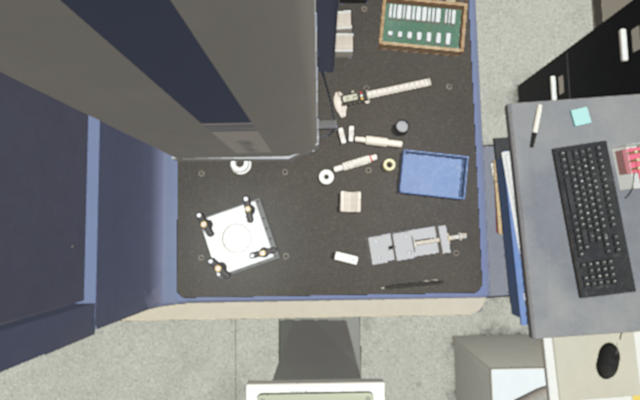

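Run:
```python
import cv2
a=cv2.imread("pics/top0.png")[185:290,180:300]; cv2.imwrite("pics/top0c.png",cv2.resize(a,None,fx=5.5,fy=5.5,interpolation=cv2.INTER_CUBIC))
a=cv2.imread("pics/scene0.png")[145:225,205:295]; cv2.imwrite("pics/scene0c.png",cv2.resize(a,None,fx=7,fy=7,interpolation=cv2.INTER_CUBIC))
```

```text
(no output)
```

View pics/top0c.png

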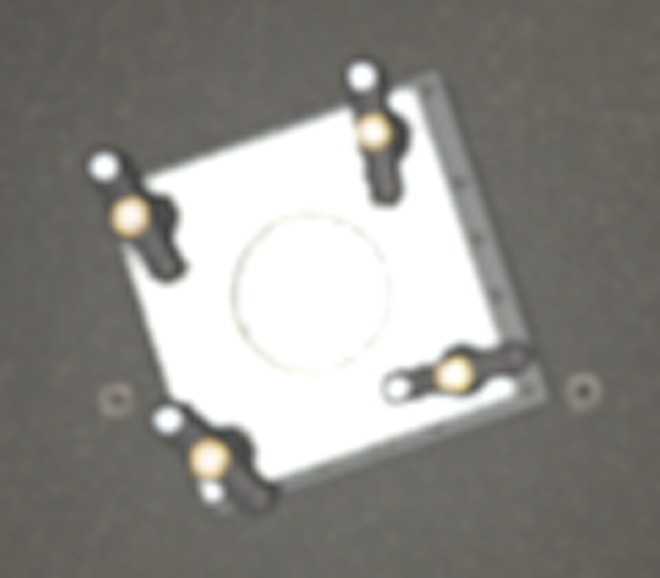

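View pics/scene0c.png

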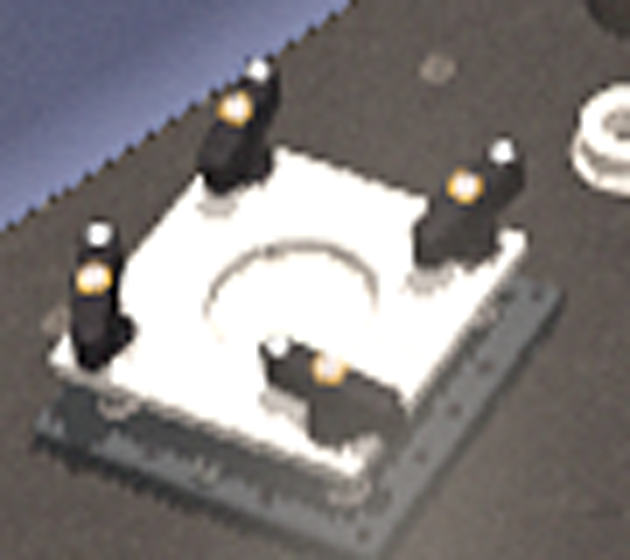

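```bash
cat > h.py <<'E'
from rig import manip, viewer
import cv2, numpy as np
def ray(d,p,z):
    R=np.array(d["R"]);t=np.array(d["t"])
    c=-R.T@t; v=R.T@np.array([(p[0]-d["cx"])/d["fx"],(p[1]-d["cy"])/d["fy"],1])
    return c+v*(z-c[2])/v[2]
def tri(ds,ps):
    A=[]
    for d,p in zip(ds,ps):
        P=np.diag([d["fx"],d["fy"],1]);P[0,2]=d["cx"];P[1,2]=d["cy"]
        A.append((P@np.c_[d["R"],d["t"]],np.array(p,float)))
    X=cv2.triangulatePoints(A[0][0],A[1][0],A[0][1],A[1][1]).ravel();return X[:3]/X[3]
def unc(p,f,o): return (np.array(p)+.5)/f-.5+np.array(o)
E
python3 - <<'E'
from h import *
T=viewer.get_image("top");S=viewer.get_image("scene")
t=dict(A=(373,131),B=(131,216),C=(209,459),D=(454,374)); td=dict(A=(362,77),B=(105,166),C=(168,420),D=(397,387))
s=dict(A=(465,186),B=(236,107),C=(94,277),D=(329,368)); sd=dict(A=(502,152),B=(259,70),C=(99,235),D=(277,347))
f=lambda p:unc(p,5.5,(180,185)); g=lambda p:unc(p,7,(205,145))
np.set_printoptions(precision=4,suppress=True)
c={}
for k in "ABCD":
    a=ray(T,f(t[k]),.084);b=ray(T,f(td[k]),.082); a2=ray(S,g(s[k]),.084);b2=ray(S,g(sd[k]),.082)
    c[k]=(a+a2)/2
    v=b-a;v2=b2-a2
    print(k,a[:2],a2[:2],tri((T,S),(f(t[k]),g(s[k]))),"dot",np.degrees(np.arctan2(v[1],v[0])),np.hypot(*v[:2]),np.degrees(np.arctan2(v2[1],v2[0])),np.hypot(*v2[:2]))
m=sum(c.values())/4;print("ctr",m)
for k in "ABCD": e=c[k]-m;print(k,np.hypot(*e[:2]),np.degrees(np.arctan2(e[1],e[0])))
E
```

```text
A [0.55  0.136] [0.549  0.1358] [0.5498 0.1365 0.0829] dot 12.028487559896464 0.0220011206163122 11.471724566688499 0.023664399518716923
B [0.5186 0.2311] [0.5174 0.2302] [0.5186 0.2318 0.0821] dot 28.69061806989228 0.022672121848578256 28.045506325929093 0.023425843012879918
C [0.4237 0.2006] [0.4235 0.1995] [0.4239 0.2006 0.0831] dot 47.4285412693441 0.022456249751460867 47.2795139582348 0.02325410379424353
D [0.4546 0.105 ] [0.4533 0.1039] [0.4545 0.1054 0.0819] dot 101.78821396206142 0.023100588326327182 102.82728161830721 0.023226820346682695
ctr [0.4863 0.1678 0.084 ]
A 0.0708023946474153 -26.750473298772228
B 0.07043341035875901 63.22852606688987
C 0.07050103995548113 152.7219694275901
D 0.07108330938157445 -117.01659478513254
```

Run:
```python
import cv2
a=cv2.imread("pics/top0.png")[60:400,0:330]; cv2.imwrite("pics/top0d.png",cv2.resize(a,None,fx=1.75,fy=1.75))
a=cv2.imread("pics/scene0.png")[0:300,0:340]; cv2.imwrite("pics/scene0d.png",cv2.resize(a,None,fx=2,fy=2))
```

```text
(no output)
```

View pics/top0d.png

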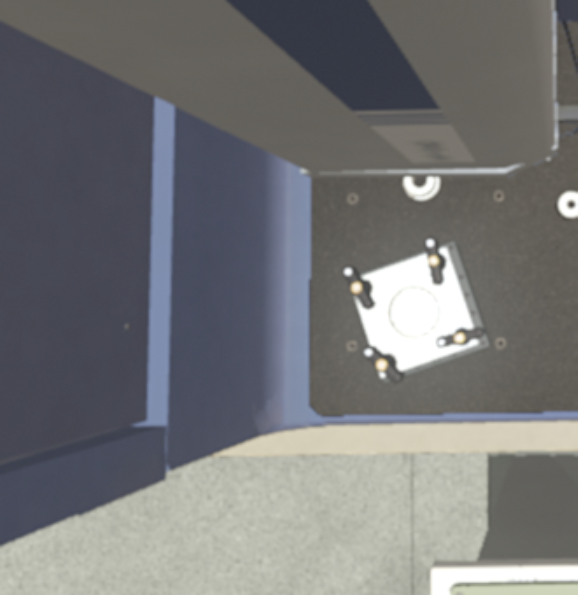

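View pics/scene0d.png

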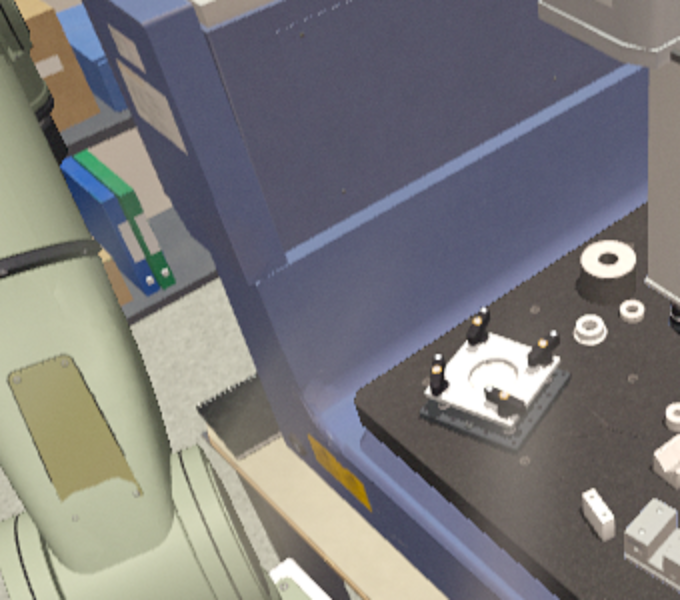

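Run:
```python
from h import *
T=viewer.get_image("top");S=viewer.get_image("scene")
np.set_printoptions(precision=3,suppress=True)
for n,t,s in [("lowcorner",(168,470),(258,283)),("ledge inner",(148,423),(288,258)),("foot",(285,425),(318,415)),("panel",(165,425),(288,262))]:
    print(n,tri((T,S),(unc(t,1.75,(0,60)),unc(s,2,(0,0)))))
for p in [(0.18,.546,.231)]:
    for d in(T,S):
        q=d["R"]@np.array(p)+d["t"];print(q[:2]/q[2]*d["fx"]+[d["cx"],d["cy"]])
```

```text
lowcorner [0.322 0.413 0.165]
ledge inner [0.375 0.434 0.162]
foot [ 0.325  0.381 -0.07 ]
panel [0.37  0.416 0.167]
[ -4.093 422.223]
[ 39.703 123.51 ]
```

Run:
```python
from h import *
T=viewer.get_image("top");S=viewer.get_image("scene")
np.set_printoptions(precision=3,suppress=True)
for t,s in [((300,157),(328,31)),((317,147),(370,18)),((177,157),(271,8))]:
    print(tri((T,S),(t,s)))
    for z in (.2,.3,.4,.5,.6): print(z,ray(T,t,z)[:2],ray(S,s,z)[:2])
```

```text
[ 0.587 -0.013  0.527]
0.2 [0.638 0.014] [1.009 0.363]
0.3 [0.62  0.009] [0.882 0.247]
0.4 [0.601 0.003] [0.755 0.13 ]
0.5 [ 0.583 -0.002] [0.628 0.014]
0.6 [ 0.564 -0.008] [ 0.501 -0.102]
[ 0.615 -0.059  0.559]
0.2 [ 0.657 -0.018] [1.157 0.319]
0.3 [ 0.636 -0.019] [1.012 0.208]
0.4 [ 0.615 -0.02 ] [0.868 0.097]
0.5 [ 0.593 -0.021] [ 0.723 -0.014]
0.6 [ 0.572 -0.023] [ 0.578 -0.125]
[0.581 0.126 0.525]
0.2 [0.643 0.246] [0.984 0.594]
0.3 [0.624 0.21 ] [0.86 0.45]
0.4 [0.605 0.173] [0.736 0.305]
0.5 [0.585 0.136] [0.612 0.161]
0.6 [0.566 0.099] [0.488 0.017]
```

Run:
```python
import cv2
a=cv2.imread("pics/scene0.png")[0:190,240:600]; cv2.imwrite("pics/scene0e.png",cv2.resize(a,None,fx=2.2,fy=2.2))
```

```text
(no output)
```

View pics/scene0e.png

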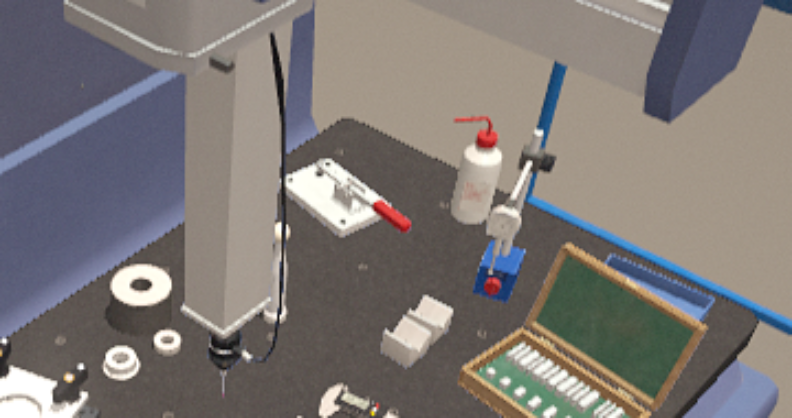

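{"fn": "carry_out", "kwargs": {"motion": [[[0,-12,-29,0,-5],[0,-24,-58,0,-10],[0,-37,-87,0,-15],[0,-49,-117,0,-21],[0,-79,-136,0,-27],[0,-109,-155,0,-33],[0,-139,-174,0,-39],[0,-169,-193,0,-45]]]}}

```text
time: 1.07
position: [0.2806, 0.3087, 0.2315]
eef_rot: [[-0.89, -0.456, 0.0], [-0.456, 0.89, 0.0], [-0.0, 0.0, -1.0]]
contact_force: [0.7, -0.3, -0.4]
gripper_width: 0.498
```

{"fn": "carry_out", "kwargs": {"motion": [[[0,-14,-30,15,-4],[0,-27,-57,35,-7],[0,-40,-84,60,-11],[0,-53,-111,85,-15],[0,-66,-138,105,-18],[0,-77,-162,121,-20],[0,-77,-162,121,-20]]]}}

```text
time: 1.65
position: [0.4241, 0.1959, 0.1075]
eef_rot: [[-0.687, -0.727, -0.002], [-0.727, 0.687, -0.003], [0.004, -0.001, -1.0]]
contact_force: [0.2, -0.5, 0.1]
gripper_width: 0.499
```

```bash
cat >> h.py <<'E'
def state():
    s=manip.read_state();R=s["eef_rot"]
    print("t",s["time"].__round__(2),"p",np.round(s["position"],4),"yaw",round(np.degrees(np.arctan2(R[1,0],R[0,0]))%360,1),"j",np.round(s["joint_pos"],0),"F",np.round(s["contact_force"],1),"T",np.round(s["wrist_torque"],3),"w",round(s["gripper_width"],3))
    return s
def to(x,y,z,yaw):
    s=state();R=s["eef_rot"];y0=np.degrees(np.arctan2(R[1,0],R[0,0]))
    d=R.T@(np.array([x,y,z])-s["position"])*1000
    print("move",np.round(d,1),"turn",round((y0-yaw+180)%360-180,1))
def snap(n,name,box,f):
    d=viewer.get_image(n);a=d["pixels"][box[1]:box[3],box[0]:box[2],::-1]
    cv2.imwrite(f"pics/{name}.png",cv2.resize(a,None,fx=f,fy=f,interpolation=cv2.INTER_CUBIC));return d
E
python3 - <<'E'
from h import *
to(.4232,.1997,.065,227.4)
snap("scene","s1",(170,60,330,260),3)
E
```

```text
t 1.65 p [0.4241 0.1959 0.1075] yaw 226.6 j [-19.  45. -18. 114.  30.  26.  77.] F [ 0.2 -0.5  0.1] T [-0.069 -0.025 -0.035] w 0.499
move [-2.3  3.3 42.5] turn -0.8
```

View pics/s1.png

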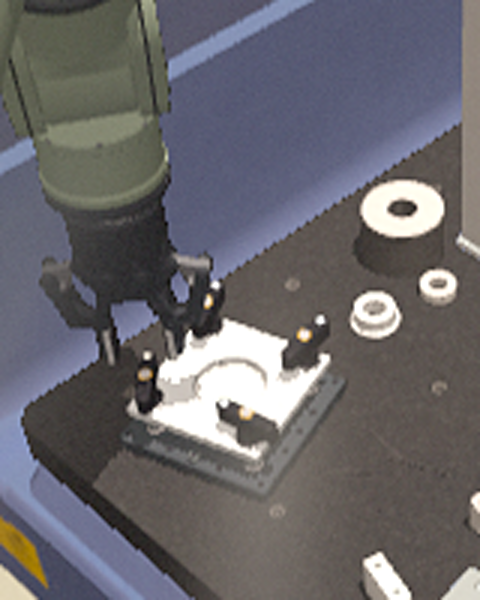

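Run:
```python
from h import *
to(.4234,.1999,.066,227.4)
```

```text
t 1.7 p [0.4226 0.198  0.1088] yaw 226.6 j [-19.  45. -18. 115.  30.  26.  77.] F [-1.5  0.   0.1] T [ 0.037  0.013 -0.068] w 0.502
move [-2.   0.7 42.8] turn -0.8
```

{"fn": "carry_out", "kwargs": {"motion": [[[0,-2,1,15,-1],[0,-2,1,30,-1],[0,-2,1,43,-1],[0,-2,1,43,-1],[0,-2,1,43,-1]]]}}

```text
time: 2.12
position: [0.4219, 0.2028, 0.0676]
eef_rot: [[-0.671, -0.741, -0.0], [-0.741, 0.671, -0.0], [0.0, 0.0, -1.0]]
contact_force: [0.5, -0.1, 0.0]
gripper_width: 0.499
```

Run:
```python
from h import *
to(.4234,.1999,.066,227.4)
snap("scene","s2",(170,60,330,260),3)
snap("top","t2",(150,170,310,290),5)
```

```text
t 2.12 p [0.4219 0.2028 0.0676] yaw 227.8 j [-22.  49. -14. 116.  34.  19.  75.] F [ 0.5 -0.1  0. ] T [-0.047  0.021  0.031] w 0.499
move [ 1.1 -3.   1.6] turn 0.4
```

View pics/s2.png

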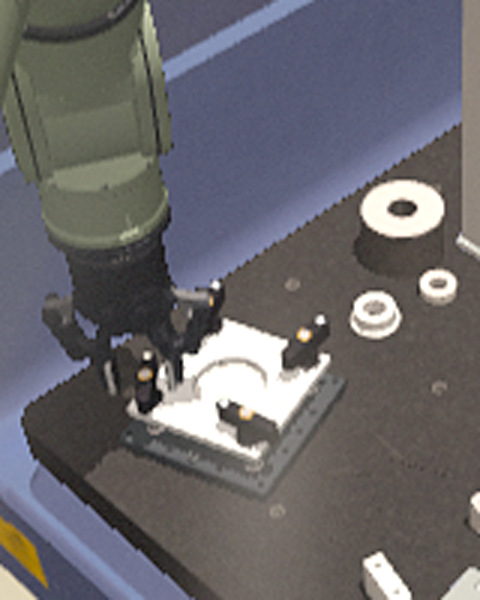

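View pics/t2.png

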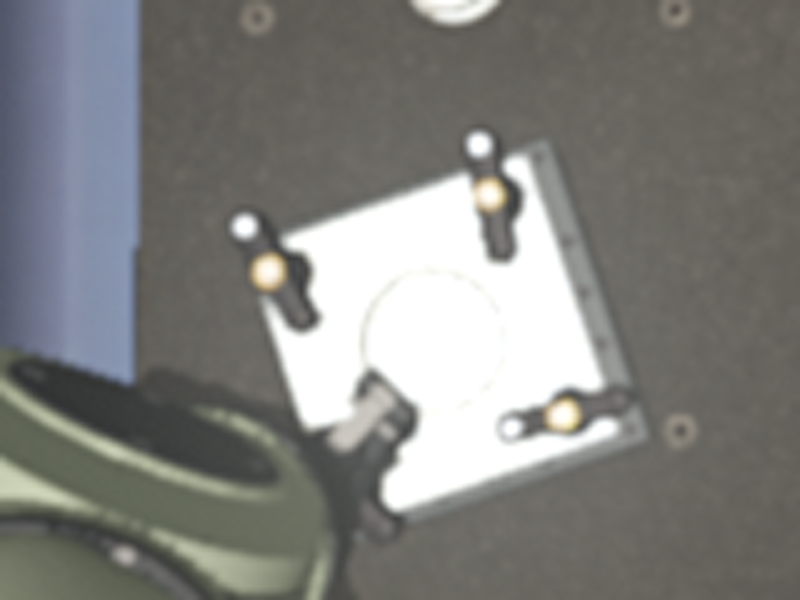

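{"fn": "carry_out", "kwargs": {"motion": [[[0,0,0,0,0],[0,0,0,0,0]]]}}

```text
time: 2.38
position: [0.4225, 0.2024, 0.0679]
eef_rot: [[-0.672, -0.741, 0.001], [-0.741, 0.672, 0.0], [-0.001, -0.0, -1.0]]
contact_force: [0.4, 0.1, 0.2]
gripper_width: 0.497
```

Run:
```python
from h import *
to(.4234,.1999,.066,227.4)
```

```text
t 2.38 p [0.4225 0.2024 0.0679] yaw 227.8 j [-22.  49. -14. 116.  34.  19.  75.] F [0.4 0.1 0.2] T [ 0.034  0.011 -0.021] w 0.497
move [ 1.2 -2.3  1.9] turn 0.4
```

Settled; a correction, then close while watching the side force.

{"fn": "carry_out", "kwargs": {"motion": [[[0,1,-2,2,0.5],[0.3,1,-2.5,2,0.5],[1,1,-2.5,2,0.5],[1,1,-2.5,2,0.5],[1,1,-2.5,2,0.5],[1,1,-2.5,2,0.5],[1,1,-2.5,2,0.5]]]}}

```text
time: 2.97
position: [0.4228, 0.2003, 0.0656]
eef_rot: [[-0.678, -0.735, -0.001], [-0.735, 0.678, 0.0], [0.0, 0.001, -1.0]]
contact_force: [-7.2, 3.0, 9.2]
gripper_width: 0.149
```

Run:
```python
from h import *
to(.4234,.1999,.066,227.4)
```

```text
t 2.97 p [0.4228 0.2003 0.0656] yaw 227.3 j [-22.  49. -14. 116.  34.  19.  74.] F [-7.2  3.   9.2] T [ 0.419  1.409 -0.035] w 0.149
move [-0.1 -0.7 -0.4] turn -0.1
```

{"fn": "carry_out", "kwargs": {"motion": [[[1,0,0.6,-0.4,0],[1,0,0.6,-0.4,0],[1,0,0.6,-0.4,6],[1,0,0.6,-0.3,12],[1,0,0.6,-0.2,18],[1,0,0.6,-0.1,24],[1,0,0.6,0,30],[1,0,0.6,0,30]]]}}

```text
time: 3.63
position: [0.4224, 0.2007, 0.0651]
eef_rot: [[-0.957, -0.291, -0.001], [-0.291, 0.957, 0.0], [0.001, 0.0, -1.0]]
contact_force: [-4.4, 3.9, -1.7]
gripper_width: 0.141
```

Run:
```python
from h import *
to(.4234,.1999,.066,197.4)
```

```text
t 3.63 p [0.4224 0.2007 0.0651] yaw 196.9 j [-25.  49.  -7. 116.  21.  16.  57.] F [-4.4  3.9 -1.7] T [ 0.77   1.026 -0.003] w 0.141
move [-0.7 -1.  -0.9] turn -0.5
```

{"fn": "carry_out", "kwargs": {"motion": [[[1,0.3,0.6,0.1,6],[1,0.3,0.6,0.2,12],[1,0.3,0.6,0.3,18],[1,0.3,0.6,0.4,24],[1,0.3,0.6,0.5,30],[1,0.3,0.6,0.6,36],[1,0.3,0.6,0.7,42],[1,0.3,0.6,0.8,48],[1,0.3,0.6,0.9,54],[1,0.3,0.6,1.0,60],[1,0.3,0.6,1,60]]]}}

```text
time: 4.55
position: [0.4225, 0.2018, 0.0642]
eef_rot: [[-0.731, 0.683, 0.0], [0.683, 0.731, 0.001], [0.001, 0.001, -1.0]]
contact_force: [-0.9, 6.8, -4.6]
gripper_width: 0.147
```

Run:
```python
from h import *
to(.4234,.1999,.064,137.4)
```

```text
t 4.55 p [0.4225 0.2018 0.0642] yaw 136.9 j [-31.  49.   2. 116.  -7.  15.  25.] F [-0.9  6.8 -4.6] T [ 1.513  0.3   -0.056] w 0.147
move [-1.9 -0.8  0.2] turn -0.5
```

{"fn": "carry_out", "kwargs": {"motion": [[[1,0,0.3,0.5,6],[1,0,0.3,0.6,12],[1,0,0.3,0.7,18],[1,0,0.3,0.8,24],[1,0,0.3,0.9,30],[1,0,0.3,1,36],[1,0,0.3,1.1,42],[1,0,0.3,1.2,48],[1,0,0.3,1.3,54],[1,0,0.3,1.4,60],[1,0,0.3,1.4,60]]]}}

```text
time: 5.47
position: [0.4234, 0.2022, 0.0632]
eef_rot: [[0.226, 0.974, 0.002], [0.974, -0.226, 0.002], [0.002, 0.001, -1.0]]
contact_force: [2.2, 7.3, 3.5]
gripper_width: 0.142
```

Run:
```python
from h import *
to(.4234,.1999,.064,77.4)
```

```text
t 5.47 p [0.4234 0.2022 0.0632] yaw 76.9 j [-36.  50.  12. 116. -35.  17.  -8.] F [2.2 7.3 3.5] T [ 1.712 -0.371 -0.016] w 0.142
move [-2.2  0.5 -0.8] turn -0.5
```

{"fn": "carry_out", "kwargs": {"motion": [[[1,0.7,0,0.1,6],[1,0.7,0,0.2,12],[1,0.7,0,0.3,18],[1,0.7,0,0.4,24],[1,0.7,0,0.5,30],[1,0.7,0,0.5,30],[1,0.7,0,0.5,30]]]}}

```text
time: 6.05
position: [0.4239, 0.202, 0.0626]
eef_rot: [[0.677, 0.736, 0.002], [0.736, -0.678, 0.0], [0.002, 0.001, -1.0]]
contact_force: [5.0, 2.8, 3.0]
gripper_width: 0.149
```

Run:
```python
from h import *
to(.4234,.1999,.064,47.4)
```

```text
t 6.05 p [0.4239 0.202  0.0626] yaw 47.4 j [-39.  51.  19. 116. -47.  20. -25.] F [5.  2.8 3. ] T [ 0.725 -1.012 -0.065] w 0.149
move [-1.9  1.1 -1.4] turn -0.0
```

{"fn": "carry_out", "kwargs": {"motion": [[[0,0,0,0,0],[0,0,0,0,0],[0,0,0,-3,0],[0,0,0,-20,0],[0,0,0,-37,0],[0,0,0,-47,-4],[0,0,0,-47,-8],[0,0,0,-47,-8]]]}}

```text
time: 6.72
position: [0.4229, 0.2017, 0.11]
eef_rot: [[0.566, 0.824, 0.001], [0.824, -0.566, 0.0], [0.001, 0.0, -1.0]]
contact_force: [-0.5, 1.0, -0.2]
gripper_width: 0.495
```

Run:
```python
from h import *
to(.549,.1372,.110,192)
to(.549,.1372,.066,192)
snap("scene","s3",(170,60,330,260),3)
snap("top","t3",(150,170,310,290),5)
```

```text
t 6.72 p [0.4229 0.2017 0.11  ] yaw 55.5 j [-42.  46.  23. 115. -40.  27. -23.] F [-0.5  1.  -0.2] T [-0.022 -0.006 -0.028] w 0.495
move [1.810e+01 1.405e+02 1.000e-01] turn -136.5
t 6.72 p [0.4229 0.2017 0.11  ] yaw 55.5 j [-42.  46.  23. 115. -40.  27. -23.] F [-0.5  1.  -0.2] T [-0.022 -0.006 -0.028] w 0.495
move [ 18.1 140.4  44.1] turn -136.5
```

View pics/s3.png

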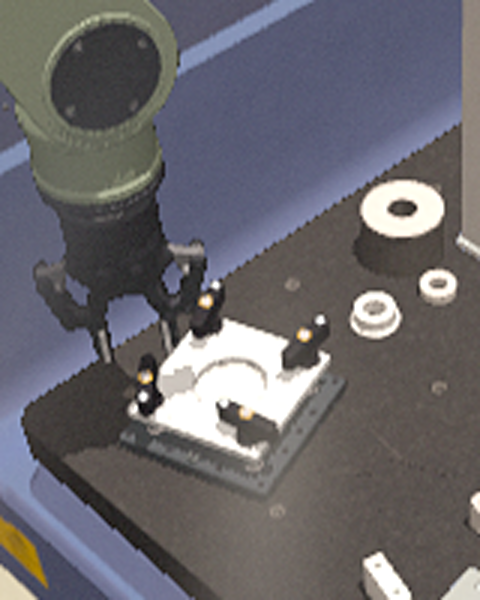

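View pics/t3.png

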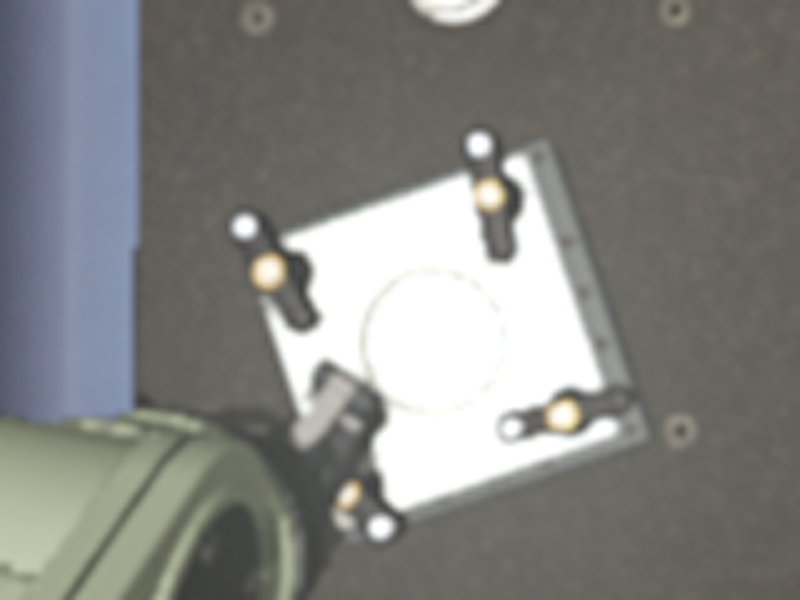

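{"fn": "carry_out", "kwargs": {"motion": [[[0,2,15,0,-6],[0,4,30,0,-13],[0,6,45,0,-20],[0,8,60,0,-27],[0,10,75,0,-34],[0,12,90,0,-41],[0,14,105,0,-48],[0,16,120,0,-55],[0,17,130,0,-62],[0,18,138,0,-69],[0,18,140.5,0,-76],[0,18,140.5,0,-82]]]}}

```text
time: 7.82
position: [0.5488, 0.1356, 0.1088]
eef_rot: [[-0.737, 0.676, -0.001], [0.676, 0.737, -0.001], [0.0, -0.001, -1.0]]
contact_force: [-0.2, -0.7, -0.5]
gripper_width: 0.501
```

{"fn": "carry_out", "kwargs": {"motion": [[[0,0,0,0,-7],[0,0,0,0,-14],[0,0,0,0,-21],[0,0,0,0,-28],[0,0,0,0,-35],[0,0,0,0,-42],[0,0,0,0,-49],[0,0,0,0,-54.5],[0,0,0,0,-54.5],[0,0,0,0,-54.5]]]}}

```text
time: 8.65
position: [0.5484, 0.1361, 0.109]
eef_rot: [[-0.98, -0.199, -0.001], [-0.199, 0.98, -0.0], [0.001, 0.0, -1.0]]
contact_force: [-0.1, 0.6, 0.7]
gripper_width: 0.5
```

Run:
```python
from h import *
to(.549,.1372,.066,192)
```

```text
t 8.65 p [0.5484 0.1361 0.109 ] yaw 191.5 j [-11.  49. -11.  95.  14.  37.  72.] F [-0.1  0.6  0.7] T [ 0.023 -0.027  0.021] w 0.5
move [-0.9  0.9 43. ] turn -0.5
```

{"fn": "carry_out", "kwargs": {"motion": [[[0,-1,1,20,-0.5],[0,-1,1,41,-0.5],[0,-1,1,43,-0.5],[0.4,-1,1,43,-0.5],[1,-1,1,43,-0.5],[1,-1,1,43,-0.5],[1,-1,1,43,-0.5],[1,-1,1,43,-0.5],[1,-1,1,43,-0.5]]]}}

```text
time: 9.4
position: [0.55, 0.1375, 0.0675]
eef_rot: [[-0.977, -0.212, 0.002], [-0.212, 0.977, 0.0], [-0.002, -0.0, -1.0]]
contact_force: [0.0, -1.5, 7.4]
gripper_width: 0.144
```

Run:
```python
from h import *
to(.549,.1372,.066,192)
```

```text
t 9.4 p [0.55   0.1375 0.0675] yaw 192.2 j [-12.  53. -10.  96.  15.  32.  71.] F [ 0.  -1.5  7.4] T [-0.431  0.092 -0.09 ] w 0.144
move [ 1.  -0.1  1.5] turn 0.2
```

{"fn": "carry_out", "kwargs": {"motion": [[[1,0,0,-0.3,6],[1,0,0,-0.2,12],[1,0,0,-0.1,18],[1,0,0,0,24],[1,0,0,0.1,30],[1,0,0,0.2,36],[1,0,0,0.3,42],[1,0,0,0.4,48],[1,0,0,0.5,54],[1,0,0,0.6,60],[1,0,0,0.6,60]]]}}

```text
time: 10.32
position: [0.5499, 0.1371, 0.0665]
eef_rot: [[-0.667, 0.745, 0.001], [0.745, 0.667, -0.001], [-0.001, 0.0, -1.0]]
contact_force: [0.8, -4.4, 3.8]
gripper_width: 0.149
```

Run:
```python
from h import *
state()
```

```text
t 10.32 p [0.5499 0.1371 0.0665] yaw 131.8 j [-20.  53.   5.  96.  -8.  31.  32.] F [ 0.8 -4.4  3.8] T [-1.015 -0.188 -0.049] w 0.149
```

{"fn": "carry_out", "kwargs": {"motion": [[[1,-0.3,-0.3,0.1,6],[1,-0.3,-0.3,0.2,12],[1,-0.3,-0.3,0.3,18],[1,-0.3,-0.3,0.4,24],[1,-0.3,-0.3,0.5,30],[1,-0.3,-0.3,0.6,36],[1,-0.3,-0.3,0.7,42],[1,-0.3,-0.3,0.8,48],[1,-0.3,-0.3,0.9,54],[1,-0.3,-0.3,1,60],[1,-0.3,-0.3,1,60]]]}}

```text
time: 11.23
position: [0.5495, 0.1369, 0.0655]
eef_rot: [[0.312, 0.95, 0.0], [0.95, -0.312, -0.0], [-0.0, 0.0, -1.0]]
contact_force: [-2.9, -4.2, 7.0]
gripper_width: 0.143
```

Run:
```python
from h import *
state()
```

```text
t 11.23 p [0.5495 0.1369 0.0655] yaw 71.8 j [-27.  55.  20.  96. -31.  34.  -7.] F [-2.9 -4.2  7. ] T [-0.937  0.596 -0.057] w 0.143
```

{"fn": "carry_out", "kwargs": {"motion": [[[1,-0.4,-0.2,0,6],[1,-0.4,-0.2,0,12],[1,-0.4,-0.2,0.1,18],[1,-0.4,-0.2,0.2,24],[1,-0.4,-0.2,0.3,30],[1,-0.4,-0.2,0.4,36],[1,-0.4,-0.2,0.5,42],[1,-0.4,-0.2,0.6,48],[1,-0.4,-0.2,0.7,54],[1,-0.4,-0.2,0.8,60],[1,-0.4,-0.2,0.8,60],[1,-0.4,-0.2,0.8,60]]]}}

```text
time: 12.23
position: [0.5491, 0.1372, 0.0646]
eef_rot: [[0.977, 0.214, 0.0], [0.214, -0.977, 0.001], [0.0, -0.001, -1.0]]
contact_force: [-2.7, -0.4, 5.0]
gripper_width: 0.142
```

Run:
```python
from h import *
state()
```

```text
t 12.23 p [0.5491 0.1372 0.0646] yaw 12.3 j [-34.  59.  36.  97. -49.  41. -50.] F [-2.7 -0.4  5. ] T [-0.306  0.52  -0.121] w 0.142
```

```bash
cat >> h.py <<'E'
def avg(n=4):
    a=[];e=[];f=[]
    for i in range(n):
        viewer.get_image("top");s=manip.read_state();a.append(s["wrist_torque"]);e.append(s["joint_efforts"][6]);f.append(s["contact_force"])
    print("Tz",np.round(np.array(a)[:,2],3),"mean",round(np.mean(a,0)[2],3),"F",np.round(np.mean(f,0),1),"e7",np.round(e,4))
E
python3 - <<'E'
from h import *
avg()
E
```

```text
Tz [-0.084 -0.051 -0.061 -0.037] mean -0.058 F [-2.5 -0.3  5.5] e7 [-0.1293 -0.0295  0.0924  0.0766]
```

{"fn": "carry_out", "kwargs": {"motion": [[[0,0,0,0,0],[0,0,0,0,0],[0,0,0,-3,0],[0,0,0,-20,0],[0,0,0,-37,0],[0,0,0,-45,-6],[0,0,0,-45,-13],[0,0,0,-45,-20],[0,0,0,-45,-27],[0,0,0,-45,-34],[0,0,0,-45,-41],[0,0,0,-45,-48]]]}}

```text
time: 13.43
position: [0.5492, 0.137, 0.1093]
eef_rot: [[0.49, 0.872, 0.0], [0.872, -0.49, 0.0], [0.0, 0.0, -1.0]]
contact_force: [0.5, 0.7, 0.5]
gripper_width: 0.499
```

Run:
```python
from h import *
to(.518,.2325,.110,208)
```

```text
t 13.43 p [0.5492 0.137  0.1093] yaw 60.7 j [-30.  52.  26.  95. -32.  40. -17.] F [0.5 0.7 0.5] T [-0.033  0.016  0.072] w 0.499
move [ 68.  -74.   -0.7] turn -147.3
```

{"fn": "carry_out", "kwargs": {"motion": [[[0,8,-8,0,-7],[0,16,-16,0,-14],[0,24,-25,0,-21],[0,32,-34,0,-28],[0,40,-43,0,-35],[0,48,-52,0,-42],[0,56,-61,0,-49],[0,63,-68,0,-56],[0,68,-74,-0.5,-63],[0,68,-74,-0.5,-70],[0,68,-74,-0.5,-77],[0,68,-74,-0.5,-84]]]}}

```text
time: 14.43
position: [0.5186, 0.2327, 0.1098]
eef_rot: [[-0.816, 0.578, 0.001], [0.578, 0.816, -0.0], [-0.001, 0.0, -1.0]]
contact_force: [-0.0, -0.4, 0.9]
gripper_width: 0.502
```

{"fn": "carry_out", "kwargs": {"motion": [[[0,0,0,0,-7],[0,0,0,0,-14],[0,0,0,0,-21],[0,0,0,0,-28],[0,0,0,0,-35],[0,0,0,0,-42],[0,0,0,0,-49],[0,0,0,0,-56],[0,0,0,0,-63],[0,0,0,0,-63.5],[0,0,0,0,-63.5]]]}}

```text
time: 15.35
position: [0.5187, 0.2324, 0.1096]
eef_rot: [[-0.886, -0.463, 0.0], [-0.463, 0.886, -0.0], [-0.0, -0.0, -1.0]]
contact_force: [-0.2, 0.5, -0.3]
gripper_width: 0.502
```

Run:
```python
from h import *
to(.518,.2325,.0665,208)
```

```text
t 15.35 p [0.5187 0.2324 0.1096] yaw 207.6 j [-21.  50. -13.  94.  16.  38.  76.] F [-0.2  0.5 -0.3] T [-0.025  0.049  0.011] w 0.502
move [ 0.6  0.5 43.1] turn -0.4
```

{"fn": "carry_out", "kwargs": {"motion": [[[0,0.5,0.5,20,-0.5],[0,0.5,0.5,41,-0.5],[0,0.5,0.5,43,-0.5],[0.4,0.5,0.5,43,-0.5],[1,0.5,0.5,43,-0.5],[1,0.5,0.5,43,-0.5],[1,0.5,0.5,43,-0.5],[1,0.5,0.5,43,-0.5],[1,0.5,0.5,43,-0.5]]]}}

```text
time: 16.1
position: [0.5184, 0.2326, 0.0677]
eef_rot: [[-0.881, -0.473, 0.002], [-0.473, 0.881, -0.0], [-0.001, -0.001, -1.0]]
contact_force: [-0.6, -3.9, 8.9]
gripper_width: 0.144
```

Run:
```python
from h import *
state()
```

```text
t 16.1 p [0.5184 0.2326 0.0677] yaw 208.2 j [-22.  53. -11.  95.  17.  33.  75.] F [-0.6 -3.9  8.9] T [-0.71   0.148  0.001] w 0.144
```

{"fn": "carry_out", "kwargs": {"motion": [[[1,0,-0.3,-0.4,6],[1,0,-0.3,-0.3,12],[1,0,-0.3,-0.2,18],[1,0,-0.3,0,24],[1,0,-0.3,0.1,30],[1,0,-0.3,0.2,36],[1,0,-0.3,0.3,42],[1,0,-0.3,0.4,48],[1,0,-0.3,0.5,54],[1,0,-0.3,0.6,60],[1,0,-0.3,0.6,60]]]}}

```text
time: 17.02
position: [0.5185, 0.2325, 0.0667]
eef_rot: [[-0.847, 0.531, 0.001], [0.531, 0.847, 0.0], [-0.001, 0.001, -1.0]]
contact_force: [1.2, -4.0, 5.0]
gripper_width: 0.144
```

Run:
```python
from h import *
state()
```

```text
t 17.02 p [0.5185 0.2325 0.0667] yaw 147.9 j [-29.  53.   4.  96.  -6.  31.  36.] F [ 1.2 -4.   5. ] T [-0.751 -0.214 -0.034] w 0.144
```

{"fn": "carry_out", "kwargs": {"motion": [[[1,-0.3,-0.3,0,6],[1,-0.3,-0.3,0.1,12],[1,-0.3,-0.3,0.2,18],[1,-0.3,-0.3,0.3,24],[1,-0.3,-0.3,0.4,30],[1,-0.3,-0.3,0.5,36],[1,-0.3,-0.3,0.6,42],[1,-0.3,-0.3,0.7,48],[1,-0.3,-0.3,0.8,54],[1,-0.3,-0.3,0.9,60],[1,-0.3,-0.3,0.9,60]]]}}

```text
time: 17.93
position: [0.5184, 0.2323, 0.0657]
eef_rot: [[0.034, 0.999, 0.001], [0.999, -0.034, 0.0], [0.0, 0.001, -1.0]]
contact_force: [-0.6, -3.0, 7.6]
gripper_width: 0.149
```

Run:
```python
from h import *
state()
```

```text
t 17.93 p [0.5184 0.2323 0.0657] yaw 88.1 j [-37.  55.  19.  96. -28.  34.  -3.] F [-0.6 -3.   7.6] T [-0.549 -0.031 -0.05 ] w 0.149
```

{"fn": "carry_out", "kwargs": {"motion": [[[1,-0.3,0,0,6],[1,-0.3,0,0,12],[1,-0.3,0,0,18],[1,-0.3,0,0.1,24],[1,-0.3,0,0.2,30],[1,-0.3,0,0.3,36],[1,-0.3,0,0.4,42],[1,-0.3,0,0.5,48],[1,-0.3,0,0.6,54],[1,-0.3,0,0.7,60],[1,-0.3,0,0.7,60],[1,-0.3,0,0.7,60]]]}}

```text
time: 18.93
position: [0.5183, 0.2323, 0.0648]
eef_rot: [[0.879, 0.478, 0.0], [0.478, -0.879, 0.001], [0.001, -0.0, -1.0]]
contact_force: [1.5, -0.3, 4.5]
gripper_width: 0.142
```

Run:
```python
from h import *
state();avg()
```

```text
t 18.93 p [0.5183 0.2323 0.0648] yaw 28.5 j [-44.  59.  34.  96. -48.  41. -46.] F [ 1.5 -0.3  4.5] T [-0.151 -0.247 -0.078] w 0.142
Tz [-0.051 -0.024 -0.028 -0.028] mean -0.033 F [1.  0.8 5.6] e7 [-0.2795  0.1184  0.1137  0.0437]
```

{"fn": "carry_out", "kwargs": {"motion": [[[0,0,0,0,0],[0,0,0,0,0],[0,0,0,-3,0],[0,0,0,-20,0],[0,0,0,-37,0],[0,0,0,-45,-6],[0,0,0,-45,-13],[0,0,0,-45,-20],[0,0,0,-45,-27],[0,0,0,-45,-34],[0,0,0,-45,-41],[0,0,0,-45,-48]]]}}

```text
time: 20.13
position: [0.518, 0.2319, 0.1095]
eef_rot: [[0.23, 0.973, -0.0], [0.973, -0.23, -0.0], [-0.0, -0.0, -1.0]]
contact_force: [-0.3, -0.0, -0.5]
gripper_width: 0.497
```

Run:
```python
from h import *
to(.454,.1065,.110,282)
```

```text
t 20.13 p [0.518  0.2319 0.1095] yaw 76.7 j [-39.  52.  25.  95. -31.  40. -13.] F [-0.3 -0.  -0.5] T [ 0.026 -0.013 -0.031] w 0.497
move [-136.7  -33.4   -0.5] turn 154.7
```

{"fn": "carry_out", "kwargs": {"motion": [[[0,-15,-4,0,-7],[0,-30,-8,0,-14],[0,-45,-11,0,-21],[0,-60,-15,0,-28],[0,-75,-18,0,-35],[0,-90,-22,0,-42],[0,-105,-26,0,-49],[0,-118,-29,0,-56],[0,-130,-32,0,-63],[0,-137,-33.5,0,-70],[0,-137,-33.5,0,-77],[0,-137,-33.5,0,-84]]]}}

```text
time: 21.13
position: [0.4531, 0.1062, 0.1096]
eef_rot: [[-0.944, 0.331, 0.0], [0.331, 0.944, -0.0], [-0.0, -0.0, -1.0]]
contact_force: [0.4, 0.5, 0.2]
gripper_width: 0.499
```

{"fn": "carry_out", "kwargs": {"motion": [[[0,0,0,0,-7],[0,0,0,0,-14],[0,0,0,0,-21],[0,0,0,0,-28],[0,0,0,0,-35],[0,0,0,0,-42],[0,0,0,0,-49],[0,0,0,0,-56],[0,0,0,0,-63],[0,0,0,0,-70],[0,0,0,0,-77],[0,0,0,0,-84]]]}}

```text
time: 22.13
position: [0.4532, 0.1065, 0.1095]
eef_rot: [[-0.428, -0.904, 0.001], [-0.904, 0.428, -0.001], [0.0, -0.001, -1.0]]
contact_force: [0.0, -0.4, 0.1]
gripper_width: 0.502
```

Run:
```python
from h import *
to(.454,.1065,.110,282)
```

```text
t 22.13 p [0.4532 0.1065 0.1095] yaw 244.7 j [ -5.  45. -22. 115.  35.  27. 102.] F [ 0.  -0.4  0.1] T [ 0.029  0.004 -0.058] w 0.502
move [-0.3 -0.7 -0.5] turn -37.3
```

{"fn": "carry_out", "kwargs": {"motion": [[[0,0,-0.5,0,-7],[0,0,-0.5,0,-14],[0,0,-0.5,0,-21],[0,0,-0.5,0,-28],[0,0,-0.5,0,-35],[0,0,-0.5,0,-37.3],[0,0,-0.5,0,-37.3]]]}}

```text
time: 22.72
position: [0.4537, 0.1061, 0.1094]
eef_rot: [[0.203, -0.979, 0.0], [-0.979, -0.203, -0.0], [0.0, -0.0, -1.0]]
contact_force: [-0.6, -0.3, -0.1]
gripper_width: 0.499
```

Run:
```python
from h import *
to(.454,.1065,.0665,282)
snap("top","t4",(150,170,310,290),5)
```

```text
t 22.72 p [0.4537 0.1061 0.1094] yaw 281.7 j [  1.  46. -32. 115.  46.  32. 128.] F [-0.6 -0.3 -0.1] T [ 0.014 -0.049 -0.011] w 0.499
move [-0.3 -0.4 42.9] turn -0.3
```

View pics/t4.png

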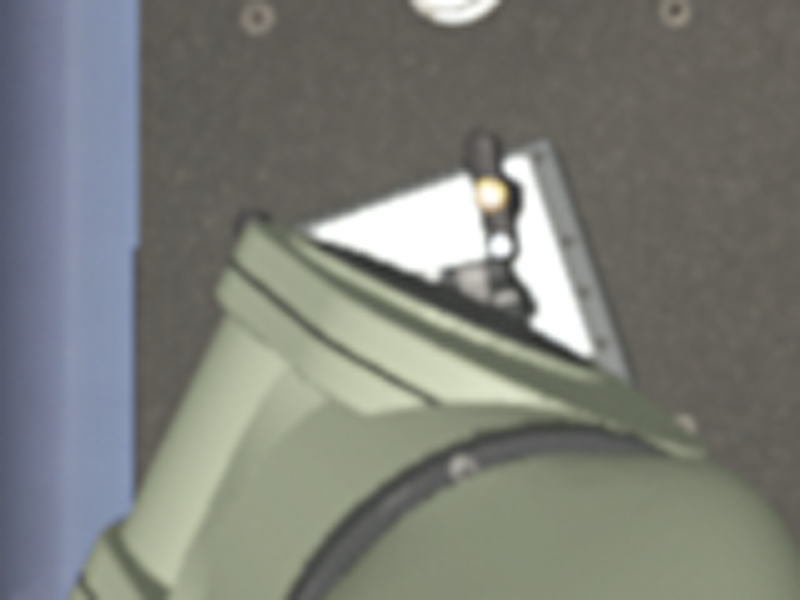

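{"fn": "carry_out", "kwargs": {"motion": [[[0,-0.3,-0.3,20,-0.3],[0,-0.3,-0.3,41,-0.3],[0,-0.3,-0.3,43,-0.3],[0.4,-0.3,-0.3,43,-0.3],[1,-0.3,-0.3,43,-0.3],[1,-0.3,-0.3,43,-0.3],[1,-0.3,-0.3,43,-0.3],[1,-0.3,-0.3,43,-0.3],[1,-0.3,-0.3,43,-0.3]]]}}

```text
time: 23.52
position: [0.4543, 0.107, 0.0674]
eef_rot: [[0.206, -0.979, 0.002], [-0.979, -0.206, 0.0], [-0.0, -0.002, -1.0]]
contact_force: [-0.5, 0.2, 9.4]
gripper_width: 0.148
```

Run:
```python
from h import *
state()
```

```text
t 23.52 p [0.4543 0.107  0.0674] yaw 281.9 j [ -3.  50. -26. 116.  52.  26. 122.] F [-0.5  0.2  9.4] T [0.068 0.088 0.048] w 0.148
```

{"fn": "carry_out", "kwargs": {"motion": [[[1,0,0,-0.4,6],[1,0,0,-0.3,12],[1,0,0,-0.2,18],[1,0,0,0,24],[1,0,0,0.1,30],[1,0,0,0.2,36],[1,0,0,0.3,42],[1,0,0,0.4,48],[1,0,0,0.5,54],[1,0,0,0.6,60],[1,0,0,0.6,60]]]}}

```text
time: 24.43
position: [0.4549, 0.1068, 0.0665]
eef_rot: [[-0.75, -0.662, 0.002], [-0.662, 0.75, 0.0], [-0.002, -0.001, -1.0]]
contact_force: [7.2, -1.1, -2.9]
gripper_width: 0.147
```

Run:
```python
from h import *
state()
```

```text
t 24.43 p [0.4549 0.1068 0.0665] yaw 221.4 j [-11.  49. -12. 116.  31.  18.  83.] F [ 7.2 -1.1 -2.9] T [-0.425 -1.467  0.007] w 0.147
```

{"fn": "carry_out", "kwargs": {"motion": [[[1,-0.5,-0.5,0.3,6],[1,-0.5,-0.5,0.4,12],[1,-0.5,-0.5,0.5,18],[1,-0.5,-0.5,0.6,24],[1,-0.5,-0.5,0.7,30],[1,-0.5,-0.5,0.8,36],[1,-0.5,-0.5,0.9,42],[1,-0.5,-0.5,1,48],[1,-0.5,-0.5,1.1,54],[1,-0.5,-0.5,1.2,60],[1,-0.5,-0.5,1.2,60]]]}}

```text
time: 25.35
position: [0.4552, 0.1061, 0.0654]
eef_rot: [[-0.948, 0.319, 0.002], [0.319, 0.948, -0.0], [-0.002, 0.0, -1.0]]
contact_force: [2.9, -6.8, 6.3]
gripper_width: 0.145
```

Run:
```python
from h import *
state()
```

```text
t 25.35 p [0.4552 0.1061 0.0654] yaw 161.4 j [-16.  49.  -1. 116.   4.  15.  50.] F [ 2.9 -6.8  6.3] T [-1.581 -0.656 -0.132] w 0.145
```

{"fn": "carry_out", "kwargs": {"motion": [[[1,-0.4,-0.5,-0.1,6],[1,-0.4,-0.5,0,12],[1,-0.4,-0.5,0,18],[1,-0.4,-0.5,0.1,24],[1,-0.4,-0.5,0.2,30],[1,-0.4,-0.5,0.2,30]]]}}

```text
time: 25.85
position: [0.455, 0.1057, 0.065]
eef_rot: [[-0.661, 0.75, 0.001], [0.75, 0.661, 0.0], [-0.0, 0.001, -1.0]]
contact_force: [1.6, -6.9, 0.6]
gripper_width: 0.145
```

Run:
```python
from h import *
state();avg(3)
```

```text
t 25.85 p [0.455  0.1057 0.065 ] yaw 131.4 j [-19.  49.   3. 117. -10.  15.  35.] F [ 1.6 -6.9  0.6] T [-1.322 -0.277 -0.077] w 0.145
Tz [-0.029 -0.109 -0.014] mean -0.051 F [ 2.  -6.   1.2] e7 [-0.9976 -0.2617 -0.0216]
```

{"fn": "carry_out", "kwargs": {"motion": [[[1,-0.4,-0.4,0.1,6],[1,-0.4,-0.4,0.2,12],[1,-0.4,-0.4,0.3,18],[1,-0.4,-0.4,0.4,24],[1,-0.4,-0.4,0.5,30],[1,-0.4,-0.4,0.5,30],[1,-0.4,-0.4,0.5,30]]]}}

```text
time: 26.58
position: [0.4547, 0.1055, 0.0644]
eef_rot: [[-0.205, 0.979, 0.0], [0.979, 0.205, 0.001], [0.001, 0.0, -1.0]]
contact_force: [-1.4, -4.7, 8.0]
gripper_width: 0.147
```

Run:
```python
from h import *
state();avg(3)
```

```text
t 26.58 p [0.4547 0.1055 0.0644] yaw 101.8 j [-21.  50.   8. 117. -24.  15.  19.] F [-1.4 -4.7  8. ] T [-1.107  0.354 -0.085] w 0.147
Tz [-0.092 -0.082 -0.102] mean -0.092 F [-1.2 -4.3  7.4] e7 [-0.0985  0.0335  0.0681]
```

{"fn": "carry_out", "kwargs": {"motion": [[[1,-0.3,0,-0.1,6],[1,-0.3,0,0,12],[1,-0.3,0,0.1,18],[1,-0.3,0,0.1,18]]]}}

```text
time: 27.07
position: [0.4545, 0.1054, 0.0641]
eef_rot: [[0.112, 0.994, -0.0], [0.994, -0.112, 0.001], [0.001, -0.0, -1.0]]
contact_force: [-3.1, -3.4, 7.2]
gripper_width: 0.147
```

Run:
```python
from h import *
state();avg(2)
```

```text
t 27.07 p [0.4545 0.1054 0.0641] yaw 83.6 j [-23.  50.  11. 117. -32.  16.   9.] F [-3.1 -3.4  7.2] T [-0.726  0.603 -0.06 ] w 0.147
Tz [-0.026 -0.097] mean -0.062 F [-3.2 -3.7  5.7] e7 [-1.0433 -0.2596]
```

{"fn": "carry_out", "kwargs": {"motion": [[[1,-0.3,0,0,6],[1,-0.3,0,0.1,12],[1,-0.3,0,0.2,18],[1,-0.3,0,0.2,18]]]}}

```text
time: 27.5
position: [0.4543, 0.1054, 0.0638]
eef_rot: [[0.413, 0.911, -0.001], [0.911, -0.413, 0.001], [0.001, -0.001, -1.0]]
contact_force: [-4.2, -1.8, 7.5]
gripper_width: 0.142
```

Run:
```python
from h import *
state();avg(2)
```

```text
t 27.5 p [0.4543 0.1054 0.0638] yaw 65.6 j [-25.  50.  15. 117. -40.  18.  -1.] F [-4.2 -1.8  7.5] T [-0.373  0.863 -0.129] w 0.142
Tz [-0.09  -0.064] mean -0.077 F [-3.7 -0.8  5.3] e7 [-1.042  -0.2565]
```

{"fn": "carry_out", "kwargs": {"motion": [[[1,-0.3,-0.2,0,6],[1,-0.3,-0.2,0.1,12],[1,-0.3,-0.2,0.2,18],[1,-0.3,-0.2,0.2,18]]]}}

```text
time: 27.93
position: [0.454, 0.1055, 0.0637]
eef_rot: [[0.674, 0.739, -0.001], [0.739, -0.674, 0.002], [0.001, -0.002, -1.0]]
contact_force: [-4.1, 1.2, 7.9]
gripper_width: 0.149
```

Run:
```python
from h import *
state();avg(2)
snap("scene","s5",(190,120,310,230),5)
```

```text
t 27.93 p [0.454  0.1055 0.0637] yaw 47.7 j [-27.  51.  18. 117. -47.  20. -12.] F [-4.1  1.2  7.9] T [0.166 0.802 0.021] w 0.149
Tz [-0.09  -0.069] mean -0.079 F [-4.6  0.2  7.6] e7 [-1.0798 -0.236 ]
```

View pics/s5.png

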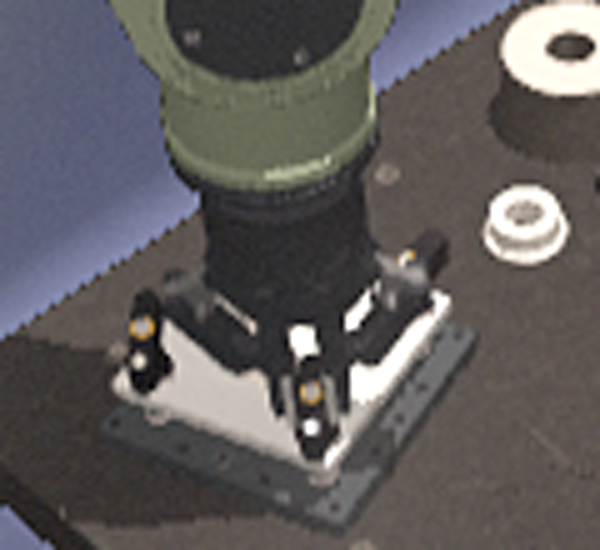

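{"fn": "carry_out", "kwargs": {"motion": [[[1,-0.2,-0.3,-0.1,6],[1,-0.2,-0.3,0,12],[1,-0.2,-0.3,0,15],[1,-0.2,-0.3,0,15]]]}}

```text
time: 28.42
position: [0.4538, 0.1056, 0.0636]
eef_rot: [[0.84, 0.543, -0.0], [0.543, -0.84, 0.001], [0.0, -0.001, -1.0]]
contact_force: [-2.5, 1.8, 6.2]
gripper_width: 0.146
```

Run:
```python
from h import *
state();avg(3)
```

```text
t 28.42 p [0.4538 0.1056 0.0636] yaw 32.9 j [-29.  52.  22. 117. -53.  22. -21.] F [-2.5  1.8  6.2] T [0.427 0.554 0.127] w 0.146
Tz [0.073 0.108 0.03 ] mean 0.07 F [-2.3  1.9  5. ] e7 [-0.8293 -0.2831 -0.2303]
```

{"fn": "carry_out", "kwargs": {"motion": [[[1,-0.1,-0.1,0,3],[1,-0.1,-0.1,0,6]]]}}

```text
time: 28.73
position: [0.4538, 0.1057, 0.0635]
eef_rot: [[0.891, 0.454, -0.0], [0.454, -0.891, 0.002], [0.0, -0.002, -1.0]]
contact_force: [-2.1, 2.6, 4.8]
gripper_width: 0.148
```

Run:
```python
from h import *
state();avg(3);state()
```

```text
t 28.73 p [0.4538 0.1057 0.0635] yaw 27.0 j [-30.  52.  23. 117. -55.  23. -25.] F [-2.1  2.6  4.8] T [0.585 0.465 0.481] w 0.148
Tz [0.33  0.227 0.181] mean 0.246 F [-2.3  3.6  6. ] e7 [ 0.7952 -1.3456 -0.6288]
t 28.88 p [0.4538 0.1057 0.0635] yaw 27.1 j [-30.  52.  23. 117. -55.  22. -25.] F [-2.4  2.7  4.8] T [0.745 0.44  0.181] w 0.145
```

{"fn": "carry_out", "kwargs": {"motion": [[[0,0,0,0,0],[0,0,0,0,0],[0,0,0,-3,0],[0,0,0,-20,0],[0,0,0,-37,0],[0,0,0,-46,0],[0,0,0,-46,0]]]}}

```text
time: 29.47
position: [0.4545, 0.105, 0.1109]
eef_rot: [[0.891, 0.453, 0.002], [0.453, -0.891, 0.0], [0.002, 0.001, -1.0]]
contact_force: [0.2, -0.0, -0.4]
gripper_width: 0.499
```

Run:
```python
from h import *
to(.5181,.2321,.110,28.5)
```

```text
t 29.47 p [0.4545 0.105  0.1109] yaw 26.9 j [-34.  48.  31. 116. -49.  30. -30.] F [ 0.2 -0.  -0.4] T [ 0.007 -0.003 -0.   ] w 0.499
move [114.3 -84.5   1.1] turn -1.6
```

{"fn": "carry_out", "kwargs": {"motion": [[[0,25,-18,0,-0.5],[0,52,-38,0,-1],[0,78,-58,1,-1.5],[0,102,-75,1,-1.5],[0,114,-84.5,1,-1.5],[0,114,-84.5,1,-1.5],[0,114,-84.5,1,-1.5]]]}}

```text
time: 30.05
position: [0.5171, 0.232, 0.1075]
eef_rot: [[0.879, 0.477, -0.001], [0.477, -0.879, -0.001], [-0.001, 0.0, -1.0]]
contact_force: [-0.1, -0.5, 0.5]
gripper_width: 0.501
```

Run:
```python
from h import *
to(.5181,.2321,.0645,28.5)
```

```text
t 30.05 p [0.5171 0.232  0.1075] yaw 28.5 j [-45.  55.  38.  95. -45.  46. -48.] F [-0.1 -0.5  0.5] T [0.007 0.044 0.061] w 0.501
move [ 1.   0.4 43. ] turn -0.0
```

{"fn": "carry_out", "kwargs": {"motion": [[[0,0.5,0,20,0],[0,0.5,0,41,0],[0,0.5,0,42.5,0],[0.4,0.5,0,42.5,0],[1,0.5,0,42.5,0],[1,0.5,0,42.5,0],[1,0.5,0,42.5,0],[1,0.5,0,42.5,0],[1,0.5,0,42.5,0]]]}}

```text
time: 30.8
position: [0.518, 0.2321, 0.0671]
eef_rot: [[0.88, 0.475, 0.001], [0.475, -0.88, 0.001], [0.001, -0.0, -1.0]]
contact_force: [-2.2, -0.4, 5.3]
gripper_width: 0.144
```

Run:
```python
from h import *
state()
```

```text
t 30.8 p [0.518  0.2321 0.0671] yaw 28.4 j [-44.  59.  35.  96. -48.  41. -46.] F [-2.2 -0.4  5.3] T [-0.212  0.55   0.072] w 0.144
```

{"fn": "carry_out", "kwargs": {"motion": [[[1,0,0,0,6],[1,0,0,0.1,12],[1,0,0,0.2,18],[1,0,0,0.3,22],[1,0,0,0.3,24],[1,0,0,0.3,24]]]}}

```text
time: 31.3
position: [0.518, 0.2323, 0.0668]
eef_rot: [[0.997, 0.074, 0.001], [0.074, -0.997, 0.001], [0.001, -0.0, -1.0]]
contact_force: [-2.8, 0.8, 7.5]
gripper_width: 0.144
```

Run:
```python
from h import *
state();avg(2)
```

```text
t 31.3 p [0.518  0.2323 0.0668] yaw 4.3 j [-46.  61.  41.  96. -54.  45. -65.] F [-2.8  0.8  7.5] T [0.022 0.653 0.172] w 0.144
Tz [0.137 0.113] mean 0.125 F [-2.6  0.5  6.8] e7 [-0.741 -0.31 ]
```

{"fn": "carry_out", "kwargs": {"motion": [[[1,0,0,0.1,3],[1,0,0,0.1,6],[1,0,0,0.1,7],[1,0,0,0.1,7]]]}}

```text
time: 31.73
position: [0.5179, 0.2323, 0.0667]
eef_rot: [[0.999, -0.046, 0.001], [-0.046, -0.999, 0.001], [0.001, -0.001, -1.0]]
contact_force: [-3.2, 0.7, 8.4]
gripper_width: 0.141
```

Run:
```python
from h import *
state();avg(2)
```

```text
t 31.73 p [0.5179 0.2323 0.0667] yaw 357.3 j [-47.  61.  43.  96. -56.  46. -70.] F [-3.2  0.7  8.4] T [0.018 0.706 0.33 ] w 0.141
Tz [0.293 0.255] mean 0.274 F [-3.2  0.3  7.4] e7 [-0.6194 -0.3779]
```

{"fn": "carry_out", "kwargs": {"motion": [[[0,0,0,0,0],[0,0,0,0,0],[0,0,0,-3,0],[0,0,0,-20,0],[0,0,0,-37,-5],[0,0,0,-43,-10],[0,0,0,-43,-14.5],[0,0,0,-43,-14.5]]]}}

```text
time: 32.5
position: [0.5181, 0.2321, 0.1093]
eef_rot: [[0.978, 0.21, 0.001], [0.21, -0.978, 0.001], [0.001, -0.0, -1.0]]
contact_force: [-0.4, 0.5, -0.4]
gripper_width: 0.5
```

Run:
```python
from h import *
to(.5491,.1371,.110,12.3)
```

```text
t 32.5 p [0.5181 0.2321 0.1093] yaw 12.1 j [-47.  57.  42.  95. -49.  48. -61.] F [-0.4  0.5 -0.4] T [-0.031  0.017  0.01 ] w 0.5
move [10.4 99.4 -0.7] turn -0.2
```

{"fn": "carry_out", "kwargs": {"motion": [[[0,3,25,0,0],[0,6,55,0,0],[0,9,82,0,0],[0,10.4,99.4,0,0],[0,10.4,99.4,0,0],[0,10.4,99.4,10,0],[0,10.4,99.4,30,0],[0,10.4,99.4,43,0],[0,10.4,99.4,43,0]]]}}

```text
time: 33.25
position: [0.547, 0.1377, 0.0626]
eef_rot: [[0.979, 0.206, -0.004], [0.206, -0.979, -0.0], [-0.004, -0.0, -1.0]]
contact_force: [-1.1, 0.1, -0.4]
gripper_width: 0.502
```

Run:
```python
from h import *
to(.5491,.1371,.0655,12.3)
```

```text
t 33.25 p [0.547  0.1377 0.0626] yaw 11.9 j [-35.  60.  37.  97. -51.  42. -49.] F [-1.1  0.1 -0.4] T [ 0.002 -0.012  0.008] w 0.502
move [ 1.9  1.1 -2.9] turn -0.4
```

{"fn": "carry_out", "kwargs": {"motion": [[[0,0,0,0,0],[0.4,0,0,0,0],[1,0,0,0,0],[1,0,0,0,0],[1,0,0,0,0],[1,0,0,0,0],[1,0,0,0,0]]]}}

```text
time: 33.83
position: [0.5487, 0.1372, 0.0662]
eef_rot: [[0.979, 0.206, 0.001], [0.206, -0.979, 0.0], [0.001, -0.0, -1.0]]
contact_force: [-1.7, 0.0, 5.5]
gripper_width: 0.145
```

Run:
```python
from h import *
to(.5491,.1371,.0655,12.3)
```

```text
t 33.83 p [0.5487 0.1372 0.0662] yaw 11.9 j [-35.  59.  37.  97. -51.  42. -49.] F [-1.7  0.   5.5] T [0.147 0.282 0.019] w 0.145
move [0.3 0.1 0.7] turn -0.4
```

{"fn": "carry_out", "kwargs": {"motion": [[[1,0,0,0,6],[1,0,0,0.1,12],[1,0,0,0.2,17],[1,0,0,0.3,20],[1,0,0,0.3,20]]]}}

```text
time: 34.25
position: [0.5487, 0.1374, 0.0659]
eef_rot: [[0.989, -0.145, 0.001], [-0.145, -0.989, 0.0], [0.001, -0.001, -1.0]]
contact_force: [-2.1, 2.8, 8.1]
gripper_width: 0.147
```

Run:
```python
from h import *
state();avg(2)
```

```text
t 34.25 p [0.5487 0.1374 0.0659] yaw 351.7 j [-37.  61.  42.  97. -56.  46. -66.] F [-2.1  2.8  8.1] T [ 0.445  0.351 -0.014] w 0.147
Tz [-0.032 -0.036] mean -0.034 F [-1.6  1.9  6.6] e7 [-0.8355 -0.2184]
```

{"fn": "carry_out", "kwargs": {"motion": [[[1,0,0,0,6],[1,0,0,0.1,12],[1,0,0,0.2,16],[1,0,0,0.2,18],[1,0,0,0.2,18]]]}}

```text
time: 34.77
position: [0.5488, 0.1376, 0.0656]
eef_rot: [[0.897, -0.442, 0.001], [-0.442, -0.897, 0.001], [0.001, -0.001, -1.0]]
contact_force: [-0.2, 2.5, 4.9]
gripper_width: 0.146
```

Run:
```python
from h import *
state();avg(2)
```

```text
t 34.77 p [0.5488 0.1376 0.0656] yaw 333.8 j [-39.  63.  47.  97. -59.  49. -81.] F [-0.2  2.5  4.9] T [0.721 0.06  0.003] w 0.146
Tz [-0.054 -0.055] mean -0.055 F [0.2 2.9 5.4] e7 [-0.5931 -0.1252]
```

{"fn": "carry_out", "kwargs": {"motion": [[[1,0,0,0,6],[1,0,0,0.1,10],[1,0,0,0.1,12],[1,0,0,0.1,12]]]}}

```text
time: 35.2
position: [0.5489, 0.1377, 0.0654]
eef_rot: [[0.786, -0.619, 0.001], [-0.619, -0.786, 0.001], [0.0, -0.002, -1.0]]
contact_force: [0.4, 4.8, 5.0]
gripper_width: 0.143
```

Run:
```python
from h import *
state();avg(2)
```

```text
t 35.2 p [0.5489 0.1377 0.0654] yaw 321.8 j [-39.  64.  49.  97. -62.  51. -91.] F [0.4 4.8 5. ] T [ 1.031 -0.138 -0.097] w 0.143
Tz [-0.081 -0.007] mean -0.044 F [1.3 4.5 5.3] e7 [-0.6057 -0.1263]
```

{"fn": "carry_out", "kwargs": {"motion": [[[1,-0.2,-0.3,0,6],[1,-0.2,-0.3,0.1,11],[1,-0.2,-0.3,0.2,14],[1,-0.2,-0.3,0.2,14]]]}}

```text
time: 35.63
position: [0.549, 0.1379, 0.0652]
eef_rot: [[0.612, -0.791, 0.001], [-0.791, -0.612, 0.001], [0.0, -0.002, -1.0]]
contact_force: [1.4, 4.5, 5.3]
gripper_width: 0.146
```

Run:
```python
from h import *
state();avg(2)
```

```text
t 35.63 p [0.549  0.1379 0.0652] yaw 307.7 j [ -40.   65.   52.   97.  -64.   53. -103.] F [1.4 4.5 5.3] T [ 0.977 -0.352 -0.057] w 0.146
Tz [-0.053 -0.037] mean -0.045 F [2.  3.4 4.6] e7 [-0.9078 -0.2184]
```

{"fn": "carry_out", "kwargs": {"motion": [[[1,-0.2,-0.2,0,6],[1,-0.2,-0.2,0.1,11],[1,-0.2,-0.2,0.2,14],[1,-0.2,-0.2,0.2,14]]]}}

```text
time: 36.07
position: [0.5491, 0.138, 0.065]
eef_rot: [[0.402, -0.916, 0.002], [-0.916, -0.402, 0.0], [0.0, -0.002, -1.0]]
contact_force: [2.3, 3.6, 6.1]
gripper_width: 0.146
```

Run:
```python
from h import *
state();avg(2)
```

```text
t 36.07 p [0.5491 0.138  0.065 ] yaw 293.7 j [ -41.   66.   55.   97.  -66.   55. -116.] F [2.3 3.6 6.1] T [ 0.859 -0.491 -0.067] w 0.146
Tz [-0.092 -0.092] mean -0.092 F [2.1 3.6 5. ] e7 [-0.8998 -0.2076]
```

{"fn": "carry_out", "kwargs": {"motion": [[[1,-0.2,0,0,5],[1,-0.2,0,0.1,9],[1,-0.2,0,0.1,10],[1,-0.2,0,0.1,10]]]}}

```text
time: 36.5
position: [0.5492, 0.1381, 0.065]
eef_rot: [[0.239, -0.971, 0.002], [-0.971, -0.239, 0.0], [0.0, -0.002, -1.0]]
contact_force: [3.4, 2.8, 5.1]
gripper_width: 0.143
```

Run:
```python
from h import *
state();avg(2)
```

```text
t 36.5 p [0.5492 0.1381 0.065 ] yaw 283.8 j [ -42.   67.   57.   97.  -67.   57. -125.] F [3.4 2.8 5.1] T [ 0.585 -0.947  0.08 ] w 0.143
Tz [0.122 0.077] mean 0.1 F [4.4 2.8 4.1] e7 [-0.5087 -0.2102]
```

{"fn": "carry_out", "kwargs": {"motion": [[[1,0,0,0,2],[1,0,0,0,4],[1,0,0,0,5],[1,0,0,0,5]]]}}

```text
time: 36.93
position: [0.5493, 0.1381, 0.0649]
eef_rot: [[0.154, -0.988, 0.002], [-0.988, -0.154, 0.0], [0.0, -0.002, -1.0]]
contact_force: [5.1, 2.5, 3.7]
gripper_width: 0.143
```

Run:
```python
from h import *
state();avg(2)
```

```text
t 36.93 p [0.5493 0.1381 0.0649] yaw 278.9 j [ -42.   67.   58.   97.  -68.   57. -129.] F [5.1 2.5 3.7] T [ 0.595 -1.07   0.224] w 0.143
Tz [0.108 0.138] mean 0.123 F [4.8 2.5 3.8] e7 [-0.4837 -0.237 ]
```

{"fn": "carry_out", "kwargs": {"motion": [[[1,0.1,0.2,0,2],[1,0.1,0.2,0,4],[1,0.1,0.2,0,5],[1,0.1,0.2,0,5]]]}}

```text
time: 37.37
position: [0.5493, 0.1381, 0.0649]
eef_rot: [[0.068, -0.998, 0.003], [-0.998, -0.068, 0.0], [-0.0, -0.003, -1.0]]
contact_force: [8.4, 2.4, 2.0]
gripper_width: 0.146
```

Run:
```python
from h import *
state();avg(2)
```

```text
t 37.37 p [0.5493 0.1381 0.0649] yaw 273.9 j [ -42.   68.   59.   97.  -68.   58. -134.] F [8.4 2.4 2. ] T [ 0.796 -1.542  0.28 ] w 0.146
Tz [0.19  0.231] mean 0.21 F [7.4 3.9 1.3] e7 [-0.5622 -0.3196]
```

{"fn": "carry_out", "kwargs": {"motion": [[[0,0,0,0,0],[0,0,0,0,0],[0,0,0,-3,0],[0,0,0,-20,0],[0,0,0,-37,6],[0,0,0,-45,13],[0,0,0,-45,20],[0,0,0,-45,20]]]}}

```text
time: 38.13
position: [0.5482, 0.1377, 0.1097]
eef_rot: [[-0.284, -0.959, 0.0], [-0.959, 0.284, -0.0], [0.0, -0.0, -1.0]]
contact_force: [-0.0, -0.4, -0.1]
gripper_width: 0.497
```

Run:
```python
from h import *
to(.4235,.2022,.110,227.4)
snap("top","t6",(150,170,310,290),5)
```

```text
t 38.13 p [0.5482 0.1377 0.1097] yaw 253.5 j [ -44.   66.   65.   96.  -66.   65. -155.] F [-0.  -0.4 -0.1] T [-0.012  0.06   0.018] w 0.497
move [-26.5 137.9  -0.3] turn 26.1
```

View pics/t6.png

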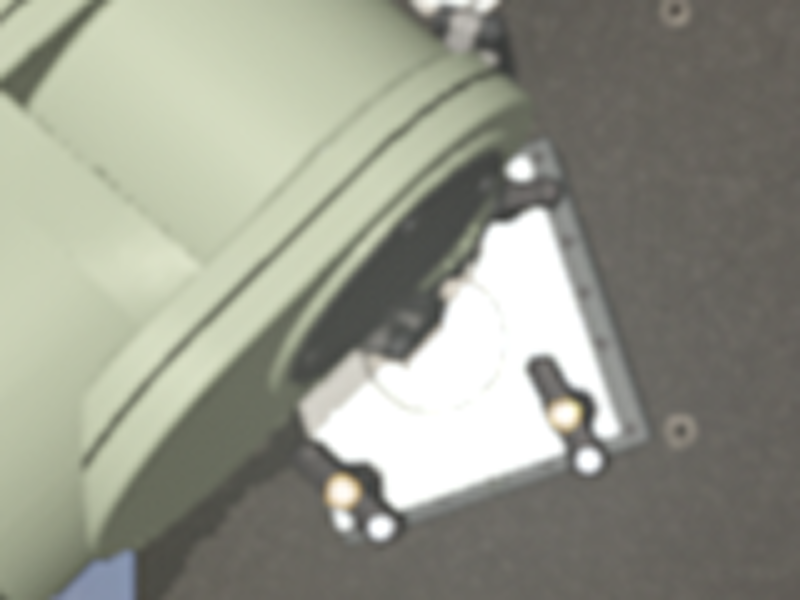

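{"fn": "carry_out", "kwargs": {"motion": [[[0,-2,8,0,-7],[0,-4,18,0,-14],[0,-6,30,0,-21],[0,-8,42,0,-28],[0,-10,54,0,-35],[0,-13,66,0,-42],[0,-15,78,0,-49],[0,-17,90,0,-56],[0,-20,102,0,-63],[0,-22,114,0,-70],[0,-24,126,0,-77],[0,-26.5,138,0,-84]]]}}

```text
time: 39.18
position: [0.4223, 0.2016, 0.1093]
eef_rot: [[0.931, -0.365, -0.0], [-0.365, -0.931, -0.0], [-0.0, 0.0, -1.0]]
contact_force: [-0.6, 0.1, 0.2]
gripper_width: 0.503
```

{"fn": "carry_out", "kwargs": {"motion": [[[0,0,0,0,-7],[0,0,0,0,-14],[0,0,0,0,-21],[0,0,0,0,-28],[0,0,0,0,-35],[0,0,0,0,-42],[0,0,0,0,-49],[0,0,0,0,-56],[0,0,0,0,-63],[0,0,0,0,-70],[0,0,0,0,-70]]]}}

```text
time: 40.1
position: [0.4231, 0.2013, 0.1095]
eef_rot: [[0.662, 0.749, 0.0], [0.749, -0.662, 0.0], [0.001, 0.0, -1.0]]
contact_force: [-0.6, 0.1, 0.7]
gripper_width: 0.5
```

Run:
```python
from h import *
to(.4235,.2020,.0645,47.4)
```

```text
t 40.1 p [0.4231 0.2013 0.1095] yaw 48.5 j [-44.  47.  28. 115. -46.  29. -24.] F [-0.6  0.1  0.7] T [ 0.004 -0.03  -0.   ] w 0.5
move [ 0.7 -0.2 45. ] turn 1.1
```

{"fn": "carry_out", "kwargs": {"motion": [[[0,0.7,-0.2,20,1],[0,0.7,-0.2,41,1],[0,0.7,-0.2,44,1],[0.4,0.7,-0.2,44,1],[1,0.7,-0.2,44,1],[1,0.7,-0.2,44,1],[1,0.7,-0.2,44,1],[1,0.7,-0.2,44,1],[1,0.7,-0.2,44,1]]]}}

```text
time: 40.85
position: [0.4238, 0.2018, 0.0663]
eef_rot: [[0.684, 0.73, 0.002], [0.73, -0.684, -0.0], [0.001, 0.001, -1.0]]
contact_force: [1.1, -3.5, 8.3]
gripper_width: 0.144
```

{"fn": "carry_out", "kwargs": {"motion": [[[1,0,0,0,6],[1,0,0,0.1,12],[1,0,0,0.2,18],[1,0,0,0.3,22],[1,0,0,0.3,24],[1,0,0,0.3,24]]]}}

```text
time: 41.35
position: [0.424, 0.2017, 0.0659]
eef_rot: [[0.922, 0.386, 0.002], [0.386, -0.922, -0.001], [0.002, 0.001, -1.0]]
contact_force: [1.6, -4.6, 7.7]
gripper_width: 0.142
```

Run:
```python
from h import *
state();avg(2)
```

```text
t 41.35 p [0.424  0.2017 0.0659] yaw 22.7 j [-44.  53.  28. 116. -59.  26. -38.] F [ 1.6 -4.6  7.7] T [-1.079 -0.16  -0.028] w 0.142
Tz [-0.013 -0.063] mean -0.038 F [ 1.  -4.8  6.8] e7 [-0.4838 -0.1134]
```

{"fn": "carry_out", "kwargs": {"motion": [[[1,0,0.3,0,6],[1,0,0.3,0.1,11],[1,0,0.3,0.2,14],[1,0,0.3,0.2,14]]]}}

```text
time: 41.78
position: [0.424, 0.2015, 0.0657]
eef_rot: [[0.989, 0.15, 0.002], [0.15, -0.989, -0.001], [0.002, 0.001, -1.0]]
contact_force: [-0.1, -4.6, 8.1]
gripper_width: 0.146
```

Run:
```python
from h import *
state();avg(2)
```

```text
t 41.78 p [0.424  0.2015 0.0657] yaw 8.6 j [-46.  54.  32. 117. -63.  29. -48.] F [-0.1 -4.6  8.1] T [-0.91  -0.241  0.007] w 0.146
Tz [-0.057 -0.064] mean -0.06 F [ 0.8 -4.4  5.4] e7 [-0.7596 -0.1978]
```

{"fn": "carry_out", "kwargs": {"motion": [[[1,0,0.3,0,5],[1,0,0.3,0.1,9],[1,0,0.3,0.1,11],[1,0,0.3,0.1,11]]]}}

```text
time: 42.22
position: [0.424, 0.2013, 0.0655]
eef_rot: [[0.999, -0.039, 0.002], [-0.039, -0.999, -0.0], [0.002, 0.0, -1.0]]
contact_force: [1.5, -3.6, 8.2]
gripper_width: 0.144
```

Run:
```python
from h import *
state();avg(1)
```

```text
t 42.22 p [0.424  0.2013 0.0655] yaw 357.8 j [-47.  55.  35. 117. -65.  31. -56.] F [ 1.5 -3.6  8.2] T [-0.914 -0.32  -0.053] w 0.144
Tz [-0.048] mean -0.048 F [ 2.1 -3.9  6.9] e7 [-0.6549]
```

{"fn": "carry_out", "kwargs": {"motion": [[[1,0,0.3,0,5],[1,0,0.3,0.1,9],[1,0,0.3,0.1,11],[1,0,0.3,0.1,11]]]}}

```text
time: 42.6
position: [0.424, 0.2011, 0.0653]
eef_rot: [[0.974, -0.228, 0.002], [-0.228, -0.974, -0.0], [0.002, -0.0, -1.0]]
contact_force: [1.0, -3.7, 6.0]
gripper_width: 0.147
```

Run:
```python
from h import *
state();avg(1)
```

```text
t 42.6 p [0.424  0.2011 0.0653] yaw 346.8 j [-49.  56.  37. 117. -67.  33. -65.] F [ 1.  -3.7  6. ] T [-0.628 -0.392 -0.046] w 0.147
Tz [-0.056] mean -0.056 F [ 1.5 -2.5  5. ] e7 [-0.5427]
```

{"fn": "carry_out", "kwargs": {"motion": [[[1,0,0.2,0,5],[1,0,0.2,0.1,9],[1,0,0.2,0.1,11],[1,0,0.2,0.1,11]]]}}

```text
time: 42.98
position: [0.424, 0.201, 0.0652]
eef_rot: [[0.912, -0.41, 0.002], [-0.41, -0.912, -0.0], [0.001, -0.001, -1.0]]
contact_force: [1.2, -2.7, 4.9]
gripper_width: 0.147
```

Run:
```python
from h import *
state();avg(1)
```

```text
t 42.98 p [0.424  0.201  0.0652] yaw 335.8 j [-50.  57.  40. 117. -69.  35. -74.] F [ 1.2 -2.7  4.9] T [-0.602 -0.377  0.003] w 0.147
Tz [0.041] mean 0.041 F [ 2.2 -3.4  4.6] e7 [-0.6255]
```

{"fn": "carry_out", "kwargs": {"motion": [[[1,0,0.1,0,3],[1,0,0.1,0,5],[1,0,0.1,0,6],[1,0,0.1,0,6]]]}}

```text
time: 43.37
position: [0.424, 0.2009, 0.0652]
eef_rot: [[0.865, -0.502, 0.002], [-0.502, -0.865, 0.0], [0.001, -0.001, -1.0]]
contact_force: [1.7, -2.6, 6.8]
gripper_width: 0.149
```

Run:
```python
from h import *
state();avg(1)
```

```text
t 43.37 p [0.424  0.2009 0.0652] yaw 329.9 j [-50.  57.  41. 117. -70.  36. -79.] F [ 1.7 -2.6  6.8] T [-0.616 -0.455  0.161] w 0.149
Tz [0.16] mean 0.16 F [ 2.  -3.1  6.8] e7 [-0.4343]
```

{"fn": "carry_out", "kwargs": {"motion": [[[1,0,0.1,0,2],[1,0,0.1,0,4],[1,0,0.1,0,5],[1,0,0.1,0,5]]]}}

```text
time: 43.75
position: [0.4239, 0.2009, 0.0651]
eef_rot: [[0.818, -0.575, 0.002], [-0.575, -0.818, 0.0], [0.001, -0.001, -1.0]]
contact_force: [2.9, -3.7, 5.8]
gripper_width: 0.146
```

Run:
```python
from h import *
state();avg(2)
```

```text
t 43.75 p [0.4239 0.2009 0.0651] yaw 324.9 j [-51.  57.  42. 117. -71.  37. -83.] F [ 2.9 -3.7  5.8] T [-0.55  -0.533  0.164] w 0.146
Tz [0.21  0.161] mean 0.186 F [ 2.8 -2.9  6.2] e7 [-0.4778 -0.2449]
```

{"fn": "carry_out", "kwargs": {"motion": [[[1,0,0.1,0,2],[1,0,0.1,0,4],[1,0,0.1,0,4],[1,0,0.1,0,4]]]}}

```text
time: 44.18
position: [0.4239, 0.2008, 0.0651]
eef_rot: [[0.777, -0.63, 0.002], [-0.63, -0.777, 0.0], [0.001, -0.001, -1.0]]
contact_force: [2.6, -2.0, 6.0]
gripper_width: 0.143
```

Run:
```python
from h import *
state();avg(2)
```

```text
t 44.18 p [0.4239 0.2008 0.0651] yaw 321.0 j [-51.  58.  43. 117. -71.  38. -87.] F [ 2.6 -2.   6. ] T [-0.465 -0.682  0.174] w 0.143
Tz [0.116 0.184] mean 0.15 F [ 2.7 -2.1  5.8] e7 [-0.2138 -0.1613]
```

{"fn": "carry_out", "kwargs": {"motion": [[[1,0,0,0,2],[1,0,0,0,4],[1,0,0,0,6],[1,0,0,0,6]]]}}

```text
time: 44.62
position: [0.4238, 0.2008, 0.0651]
eef_rot: [[0.705, -0.709, 0.001], [-0.709, -0.705, -0.0], [0.001, -0.001, -1.0]]
contact_force: [2.3, -2.6, 6.5]
gripper_width: 0.142
```

Run:
```python
from h import *
state();avg(2)
```

```text
t 44.62 p [0.4238 0.2008 0.0651] yaw 314.8 j [-52.  58.  45. 117. -72.  39. -92.] F [ 2.3 -2.6  6.5] T [-0.517 -0.571  0.23 ] w 0.142
Tz [0.201 0.177] mean 0.189 F [ 3.5 -2.1  6. ] e7 [-0.7543 -0.3416]
```

{"fn": "carry_out", "kwargs": {"motion": [[[0,0,0,0,0],[0,0,0,0,0],[0,0,0,-3,0],[0,0,0,-20,0],[0,0,0,-37,-7],[0,0,0,-45,-14],[0,0,0,-45,-21],[0,0,0,-45,-28]]]}}

```text
time: 45.38
position: [0.4233, 0.2011, 0.1102]
eef_rot: [[0.958, -0.288, 0.001], [-0.288, -0.958, 0.001], [0.0, -0.001, -1.0]]
contact_force: [-0.1, -0.3, -0.8]
gripper_width: 0.501
```

Run:
```python
from h import *
to(.4541,.1056,.110,27.2)
```

```text
t 45.38 p [0.4233 0.2011 0.1102] yaw 343.3 j [-51.  52.  43. 115. -60.  38. -75.] F [-0.1 -0.3 -0.8] T [-0.006 -0.011 -0.001] w 0.501
move [57.  82.6  0.1] turn -43.9
```

{"fn": "carry_out", "kwargs": {"motion": [[[0,10,14,0,-7],[0,22,32,0,-14],[0,36,52,0,-21],[0,48,70,0,-28],[0,57,82.5,0,-35],[0,57,82.5,0,-42],[0,57,82.5,0,-44],[0,57,82.5,0,-44],[0,57,82.5,0,-44]]]}}

```text
time: 46.13
position: [0.4533, 0.1057, 0.1096]
eef_rot: [[0.893, 0.45, -0.0], [0.45, -0.893, 0.0], [-0.0, -0.0, -1.0]]
contact_force: [-0.5, -0.1, -0.8]
gripper_width: 0.497
```

Run:
```python
from h import *
to(.4541,.1056,.065,27.2)
```

```text
t 46.13 p [0.4533 0.1057 0.1096] yaw 26.7 j [-33.  48.  29. 116. -48.  29. -32.] F [-0.5 -0.1 -0.8] T [ 0.025  0.048 -0.051] w 0.497
move [ 0.7  0.4 44.6] turn -0.5
```

{"fn": "carry_out", "kwargs": {"motion": [[[0,0.5,0.4,20,0],[0,0.5,0.4,41,0],[0,0.5,0.4,43.5,0],[0.4,0.5,0.4,43.5,0],[1,0.5,0.4,43.5,0],[1,0.5,0.4,43.5,0],[1,0.5,0.4,43.5,0],[1,0.5,0.4,43.5,0],[1,0.5,0.4,43.5,0]]]}}

```text
time: 46.88
position: [0.454, 0.1057, 0.067]
eef_rot: [[0.892, 0.453, 0.0], [0.453, -0.892, 0.001], [0.001, -0.001, -1.0]]
contact_force: [-3.6, 2.5, 7.9]
gripper_width: 0.139
```

Run:
```python
from h import *
state()
```

```text
t 46.88 p [0.454  0.1057 0.067 ] yaw 26.9 j [-29.  51.  22. 117. -53.  22. -27.] F [-3.6  2.5  7.9] T [0.642 0.787 0.265] w 0.139
```

{"fn": "carry_out", "kwargs": {"motion": [[[1,0,0,0,2],[1,0,0,0,3],[1,0,0,0,3]]]}}

```text
time: 47.13
position: [0.454, 0.1057, 0.067]
eef_rot: [[0.914, 0.405, 0.0], [0.405, -0.914, 0.001], [0.001, -0.001, -1.0]]
contact_force: [-4.9, 2.8, 6.8]
gripper_width: 0.146
```

Run:
```python
from h import *
state();avg(2)
```

```text
t 47.13 p [0.454  0.1057 0.067 ] yaw 23.9 j [-30.  52.  23. 117. -54.  23. -29.] F [-4.9  2.8  6.8] T [0.59  0.777 0.444] w 0.146
Tz [0.49  0.415] mean 0.453 F [-3.6  3.   6.4] e7 [-0.7103 -0.5368]
```

{"fn": "carry_out", "kwargs": {"motion": [[[1,0,0,0,-1.5],[1,0,0,0,-3],[1,0,0,0,-3]]]}}

```text
time: 47.48
position: [0.454, 0.1057, 0.067]
eef_rot: [[0.891, 0.454, 0.0], [0.454, -0.891, 0.001], [0.001, -0.001, -1.0]]
contact_force: [-3.7, 3.1, 5.7]
gripper_width: 0.141
```

Run:
```python
from h import *
state();avg(2)
```

```text
t 47.48 p [0.454  0.1057 0.067 ] yaw 27.0 j [-29.  51.  22. 117. -53.  22. -27.] F [-3.7  3.1  5.7] T [ 0.715  0.775 -0.155] w 0.141
Tz [-0.131 -0.088] mean -0.11 F [-3.5  3.1  7. ] e7 [0.4564 0.2245]
```

{"fn": "carry_out", "kwargs": {"motion": [[[1,0,0,0,-3],[1,0,0,0,-6],[1,0,0,0,-9]]]}}

```text
time: 47.83
position: [0.454, 0.1057, 0.0671]
eef_rot: [[0.809, 0.588, 0.0], [0.588, -0.809, 0.001], [0.001, -0.001, -1.0]]
contact_force: [-3.1, 3.0, 9.1]
gripper_width: 0.144
```

Run:
```python
from h import *
state()
```

```text
t 47.83 p [0.454  0.1057 0.0671] yaw 36.0 j [-28.  51.  20. 117. -49.  21. -21.] F [-3.1  3.   9.1] T [ 0.603  0.809 -0.305] w 0.144
```

{"fn": "carry_out", "kwargs": {"motion": [[[1,0,0,0,1],[1,0,0,0,2],[1,0,0,0,3]]]}}

```text
time: 48.08
position: [0.454, 0.1057, 0.067]
eef_rot: [[0.84, 0.543, 0.0], [0.543, -0.84, 0.001], [0.001, -0.001, -1.0]]
contact_force: [-2.8, 3.4, 8.9]
gripper_width: 0.145
```

Run:
```python
from h import *
state();avg(2)
```

```text
t 48.08 p [0.454  0.1057 0.067 ] yaw 32.9 j [-28.  51.  21. 117. -50.  21. -23.] F [-2.8  3.4  8.9] T [0.619 0.858 0.396] w 0.145
Tz [0.329 0.354] mean 0.342 F [-4.   2.2  8.8] e7 [ 0.0012 -0.6666]
```

{"fn": "carry_out", "kwargs": {"motion": [[[1,0,0,0,-5],[1,0,0,0,-10],[1,0,0,0,-13],[1,0,0,0,-13],[1,0,0,0,-12],[1,0,0,0,-11],[1,0,0,0,-10]]]}}

```text
time: 48.77
position: [0.4541, 0.1056, 0.0671]
eef_rot: [[0.733, 0.68, 0.001], [0.68, -0.733, 0.001], [0.001, -0.0, -1.0]]
contact_force: [-4.2, 2.9, 9.7]
gripper_width: 0.14
```

Run:
```python
from h import *
state();avg(1)
```

```text
t 48.77 p [0.4541 0.1056 0.0671] yaw 42.9 j [-27.  51.  19. 117. -47.  20. -17.] F [-4.2  2.9  9.7] T [0.497 0.717 0.354] w 0.14
Tz [0.264] mean 0.264 F [-3.1  2.7 10.3] e7 [0.0332]
```

{"fn": "carry_out", "kwargs": {"motion": [[[0,0,0,0,0],[0,0,0,0,0],[0,0,0,-3,0],[0,0,0,-20,0],[0,0,0,-37,7],[0,0,0,-43,14],[0,0,0,-43,21],[0,0,0,-43,28]]]}}

```text
time: 49.48
position: [0.4544, 0.1051, 0.1099]
eef_rot: [[0.968, 0.251, 0.001], [0.251, -0.968, 0.0], [0.001, -0.0, -1.0]]
contact_force: [-1.1, 0.5, 0.0]
gripper_width: 0.499
```

Run:
```python
from h import *
to(.518,.2322,.110,357.3)
```

```text
t 49.48 p [0.4544 0.1051 0.1099] yaw 14.5 j [-35.  49.  33. 116. -52.  31. -40.] F [-1.1  0.5  0. ] T [ 0.055  0.06  -0.056] w 0.499
move [  93.4 -107.     0. ] turn 17.2
```

{"fn": "carry_out", "kwargs": {"motion": [[[0,20,-22,0,6],[0,42,-48,0,12],[0,64,-74,0,17],[0,82,-95,0,17],[0,93,-107,0,17],[0,93,-107,0,17],[0,93,-107,0,17],[0,93,-107,0,17]]]}}

```text
time: 50.15
position: [0.5163, 0.2315, 0.1093]
eef_rot: [[0.999, -0.038, 0.0], [-0.038, -0.999, -0.001], [0.0, 0.001, -1.0]]
contact_force: [-0.6, -0.4, 0.1]
gripper_width: 0.504
```

Run:
```python
from h import *
to(.518,.2322,.066,357.3)
```

```text
t 50.15 p [0.5163 0.2315 0.1093] yaw 357.8 j [-48.  57.  45.  95. -51.  50. -73.] F [-0.6 -0.4  0.1] T [-0.027 -0.     0.03 ] w 0.504
move [ 1.6 -0.8 43.3] turn 0.5
```

{"fn": "carry_out", "kwargs": {"motion": [[[0,1,-0.5,20,0.3],[0,1,-0.5,41,0.3],[0,1,-0.5,42.5,0.3],[0.4,1,-0.5,42.5,0.3],[1,1,-0.5,42.5,0.3],[1,1,-0.5,42.5,0.3],[1,1,-0.5,42.5,0.3],[1,1,-0.5,42.5,0.3],[1,1,-0.5,42.5,0.3]]]}}

```text
time: 50.9
position: [0.518, 0.2324, 0.0679]
eef_rot: [[0.999, -0.042, 0.001], [-0.042, -0.999, 0.0], [0.001, -0.0, -1.0]]
contact_force: [-1.2, -1.5, 6.2]
gripper_width: 0.141
```

Run:
```python
from h import *
state()
```

```text
t 50.9 p [0.518  0.2324 0.0679] yaw 357.6 j [-47.  61.  42.  96. -55.  45. -71.] F [-1.2 -1.5  6.2] T [-0.469  0.297  0.203] w 0.141
```

{"fn": "carry_out", "kwargs": {"motion": [[[1,0,0,0,0.5],[1,0,0,0,1],[1,0,0,0,1]]]}}

```text
time: 51.15
position: [0.518, 0.2324, 0.0679]
eef_rot: [[0.998, -0.06, 0.001], [-0.06, -0.998, 0.0], [0.001, -0.0, -1.0]]
contact_force: [-1.2, -2.4, 5.4]
gripper_width: 0.145
```

Run:
```python
from h import *
state();avg(1)
```

```text
t 51.15 p [0.518  0.2324 0.0679] yaw 356.6 j [-47.  61.  42.  96. -55.  46. -72.] F [-1.2 -2.4  5.4] T [-0.459  0.366  0.3  ] w 0.145
Tz [0.264] mean 0.264 F [-2.3 -1.7  6.2] e7 [-0.4204]
```

{"fn": "carry_out", "kwargs": {"motion": [[[1,0,0,0,0.5],[1,0,0,0,1]]]}}

```text
time: 51.37
position: [0.518, 0.2324, 0.0679]
eef_rot: [[0.997, -0.077, 0.001], [-0.077, -0.997, 0.0], [0.001, -0.0, -1.0]]
contact_force: [-1.4, -1.6, 5.5]
gripper_width: 0.143
```

Run:
```python
from h import *
state();avg(1)
```

```text
t 51.37 p [0.518  0.2324 0.0679] yaw 355.6 j [-47.  61.  42.  96. -55.  46. -73.] F [-1.4 -1.6  5.5] T [-0.465  0.291  0.374] w 0.143
Tz [0.353] mean 0.353 F [-1.4 -2.5  5.1] e7 [-0.1308]
```

{"fn": "carry_out", "kwargs": {"motion": [[[1,0,0,0,-4],[1,0,0,0,-8],[1,0,0,0,-10],[1,0,0,0,-9],[1,0,0,0,-8],[1,0,0,0,-7]]]}}

```text
time: 51.92
position: [0.518, 0.2324, 0.0679]
eef_rot: [[0.999, 0.043, 0.001], [0.043, -0.999, 0.0], [0.001, -0.0, -1.0]]
contact_force: [-2.4, -2.8, 9.5]
gripper_width: 0.144
```

Run:
```python
from h import *
state();avg(1)
```

```text
t 51.92 p [0.518  0.2324 0.0679] yaw 2.5 j [-46.  60.  41.  96. -54.  45. -67.] F [-2.4 -2.8  9.5] T [-0.593  0.555  0.264] w 0.144
Tz [0.249] mean 0.249 F [-1.6 -2.7  9.9] e7 [0.1885]
```

{"fn": "carry_out", "kwargs": {"motion": [[[0,0,0,0,0],[0,0,0,0,0],[0,0,0,-3,0],[0,0,0,-20,0],[0,0,0,-37,-7],[0,0,0,-42,-14],[0,0,0,-42,-21],[0,0,0,-42,-28],[0,0,0,-42,-35]]]}}

```text
time: 52.72
position: [0.5176, 0.2329, 0.1091]
eef_rot: [[0.789, 0.615, 0.001], [0.615, -0.789, 0.0], [0.001, 0.0, -1.0]]
contact_force: [-0.5, -0.3, -0.5]
gripper_width: 0.5
```

Run:
```python
from h import *
to(.5489,.1374,.110,93.9)
```

```text
t 52.72 p [0.5176 0.2329 0.1091] yaw 37.9 j [-44.  54.  34.  95. -41.  44. -42.] F [-0.5 -0.3 -0.5] T [ 0.02  -0.05   0.005] w 0.5
move [-34.   94.5  -0.9] turn -56.0
```

{"fn": "carry_out", "kwargs": {"motion": [[[0,-7,20,0,-7],[0,-15,42,0,-14],[0,-23,64,0,-21],[0,-30,84,0,-28],[0,-34,94.5,0,-35],[0,-34,94.5,0,-42],[0,-34,94.5,0,-49],[0,-34,94.5,0,-56],[0,-34,94.5,0,-56]]]}}

```text
time: 53.47
position: [0.5484, 0.1368, 0.109]
eef_rot: [[-0.068, 0.998, 0.001], [0.998, 0.068, 0.0], [-0.0, 0.001, -1.0]]
contact_force: [-0.6, -0.2, 0.3]
gripper_width: 0.496
```

Run:
```python
from h import *
to(.5489,.1374,.066,93.9)
```

```text
t 53.47 p [0.5484 0.1368 0.109 ] yaw 93.9 j [-26.  51.  18.  95. -23.  38.   7.] F [-0.6 -0.2  0.3] T [ 0.01  -0.012 -0.026] w 0.496
move [ 0.6  0.5 43. ] turn 0.0
```

{"fn": "carry_out", "kwargs": {"motion": [[[0,0.5,0.5,20,0],[0,0.5,0.5,41,0],[0,0.5,0.5,43,0],[0.4,0.5,0.5,43,0],[1,0.5,0.5,43,0],[1,0.5,0.5,43,0],[1,0.5,0.5,43,0],[1,0.5,0.5,43,0]]]}}

```text
time: 54.13
position: [0.5494, 0.1377, 0.0668]
eef_rot: [[-0.062, 0.998, 0.002], [0.998, 0.062, 0.0], [0.0, 0.002, -1.0]]
contact_force: [-0.0, -1.6, 8.7]
gripper_width: 0.139
```

Run:
```python
from h import *
state()
```

```text
t 54.13 p [0.5494 0.1377 0.0668] yaw 93.6 j [-25.  54.  16.  96. -24.  32.   8.] F [-0.  -1.6  8.7] T [-0.217 -0.1    0.218] w 0.139
```

{"fn": "carry_out", "kwargs": {"motion": [[[1,0,0,0,0.5],[1,0,0,0,1],[1,0,0,0,1.5]]]}}

```text
time: 54.38
position: [0.5495, 0.1377, 0.0668]
eef_rot: [[-0.036, 0.999, 0.002], [0.999, 0.036, 0.0], [0.0, 0.002, -1.0]]
contact_force: [-0.4, -1.3, 8.2]
gripper_width: 0.145
```

Run:
```python
from h import *
state();avg(1)
```

```text
t 54.38 p [0.5495 0.1377 0.0668] yaw 92.1 j [-25.  55.  16.  96. -25.  32.   7.] F [-0.4 -1.3  8.2] T [-0.207 -0.186  0.338] w 0.145
Tz [0.379] mean 0.379 F [ 1.5 -1.4  8.6] e7 [-0.1648]
```

{"fn": "carry_out", "kwargs": {"motion": [[[1,0,0,0,-4],[1,0,0,0,-8],[1,0,0,0,-11],[1,0,0,0,-10],[1,0,0,0,-9],[1,0,0,0,-8]]]}}

```text
time: 54.93
position: [0.5494, 0.1377, 0.0668]
eef_rot: [[-0.174, 0.985, 0.002], [0.985, 0.174, 0.0], [-0.0, 0.002, -1.0]]
contact_force: [0.2, -1.5, 9.7]
gripper_width: 0.14
```

Run:
```python
from h import *
state();avg(1)
```

```text
t 54.93 p [0.5494 0.1377 0.0668] yaw 100.0 j [-24.  54.  14.  96. -22.  32.  13.] F [ 0.2 -1.5  9.7] T [-0.203 -0.068  0.309] w 0.14
Tz [0.296] mean 0.296 F [-0.  -0.5 11.5] e7 [0.0343]
```

{"fn": "carry_out", "kwargs": {"motion": [[[0,0,0,0,0],[0,0,0,0,0],[0,0,0,-3,0],[0,0,0,-20,0],[0,0,0,-37,-7],[0,0,0,-43,-14],[0,0,0,-43,-14]]]}}

```text
time: 55.57
position: [0.5493, 0.1376, 0.1102]
eef_rot: [[-0.414, 0.91, 0.002], [0.91, 0.414, 0.001], [-0.0, 0.002, -1.0]]
contact_force: [1.1, 0.0, 0.6]
gripper_width: 0.502
```

Run:
```python
from h import *
to(.4237,.2012,.110,134.8)
```

```text
t 55.57 p [0.5493 0.1376 0.1102] yaw 114.4 j [-23.  50.  12.  95. -15.  37.  21.] F [1.1 0.  0.6] T [0.022 0.011 0.004] w 0.502
move [ 1.098e+02 -8.810e+01 -1.000e-01] turn -20.4
```

{"fn": "carry_out", "kwargs": {"motion": [[[0,22,-18,0,-5],[0,48,-39,0,-10],[0,74,-60,0,-15],[0,98,-79,0,-20],[0,109.5,-88,0,-20.4],[0,109.5,-88,0,-20.4],[0,109.5,-88,0,-20.4],[0,109.5,-88,0,-20.4]]]}}

```text
time: 56.23
position: [0.4242, 0.2013, 0.1083]
eef_rot: [[-0.698, 0.716, 0.0], [0.716, 0.698, -0.001], [-0.001, -0.0, -1.0]]
contact_force: [0.1, 0.1, -0.1]
gripper_width: 0.496
```

Run:
```python
from h import *
to(.4237,.2012,.066,134.8)
```

```text
t 56.23 p [0.4242 0.2013 0.1083] yaw 134.3 j [-33.  44.   6. 115. -12.  22.  27.] F [ 0.1  0.1 -0.1] T [-0.022 -0.037  0.033] w 0.496
move [ 0.3 -0.4 42.3] turn -0.5
```

{"fn": "carry_out", "kwargs": {"motion": [[[0,0,-0.3,20,-0.3],[0,0,-0.3,40,-0.3],[0,0,-0.3,42,-0.3],[0.4,0,-0.3,42,-0.3],[1,0,-0.3,42,-0.3],[1,0,-0.3,42,-0.3],[1,0,-0.3,42,-0.3],[1,0,-0.3,42,-0.3]]]}}

```text
time: 56.9
position: [0.4237, 0.2011, 0.0674]
eef_rot: [[-0.704, 0.71, 0.001], [0.71, 0.704, -0.0], [-0.001, 0.0, -1.0]]
contact_force: [-1.6, -4.5, 8.9]
gripper_width: 0.143
```

Run:
```python
from h import *
state()
```

```text
t 56.9 p [0.4237 0.2011 0.0674] yaw 134.8 j [-32.  49.   4. 116. -13.  15.  28.] F [-1.6 -4.5  8.9] T [-1.122  0.421  0.191] w 0.143
```

{"fn": "carry_out", "kwargs": {"motion": [[[1,0,0,0,0.5],[1,0,0,0,1],[1,0,0,0,1.5]]]}}

```text
time: 57.15
position: [0.4236, 0.2011, 0.0674]
eef_rot: [[-0.685, 0.728, 0.001], [0.728, 0.685, -0.0], [-0.001, 0.0, -1.0]]
contact_force: [-2.1, -5.2, 8.5]
gripper_width: 0.14
```

Run:
```python
from h import *
state();avg(1)
```

```text
t 57.15 p [0.4236 0.2011 0.0674] yaw 133.2 j [-32.  49.   5. 116. -13.  15.  27.] F [-2.1 -5.2  8.5] T [-1.212  0.37   0.436] w 0.14
Tz [0.32] mean 0.32 F [-1.8 -5.5  8.7] e7 [-0.1977]
```

{"fn": "carry_out", "kwargs": {"motion": [[[1,0,0,0,-4],[1,0,0,0,-8],[1,0,0,0,-11],[1,0,0,0,-10],[1,0,0,0,-9],[1,0,0,0,-8]]]}}

```text
time: 57.7
position: [0.4237, 0.2011, 0.0674]
eef_rot: [[-0.78, 0.626, 0.001], [0.626, 0.78, -0.0], [-0.001, 0.0, -1.0]]
contact_force: [-0.6, -4.7, 10.9]
gripper_width: 0.139
```

Run:
```python
from h import *
state();avg(1)
```

```text
t 57.7 p [0.4237 0.2011 0.0674] yaw 141.2 j [-31.  49.   3. 116. -10.  15.  31.] F [-0.6 -4.7 10.9] T [-1.015  0.394  0.35 ] w 0.139
Tz [0.282] mean 0.282 F [-2.  -4.7 10.7] e7 [0.0066]
```

{"fn": "carry_out", "kwargs": {"motion": [[[0,0,0,0,0],[0,0,0,0,0],[0,0,0,-3,0],[0,0,0,-20,0],[0,0,0,-37,0],[0,0,0,-43,0],[0,0,0,-43,0]]]}}

```text
time: 58.33
position: [0.424, 0.2019, 0.1107]
eef_rot: [[-0.78, 0.625, 0.002], [0.625, 0.78, 0.001], [-0.001, 0.002, -1.0]]
contact_force: [0.1, -0.5, -0.4]
gripper_width: 0.5
```

Run:
```python
from h import *
to(.4541,.1056,.110,222.9)
snap("top","t7",(150,170,310,290),5)
```

```text
t 58.33 p [0.424  0.2019 0.1107] yaw 141.3 j [-32.  44.   5. 115.  -9.  22.  31.] F [ 0.1 -0.5 -0.4] T [-0.     0.028 -0.028] w 0.5
move [-83.7 -56.3   0.7] turn -81.6
```

View pics/t7.png

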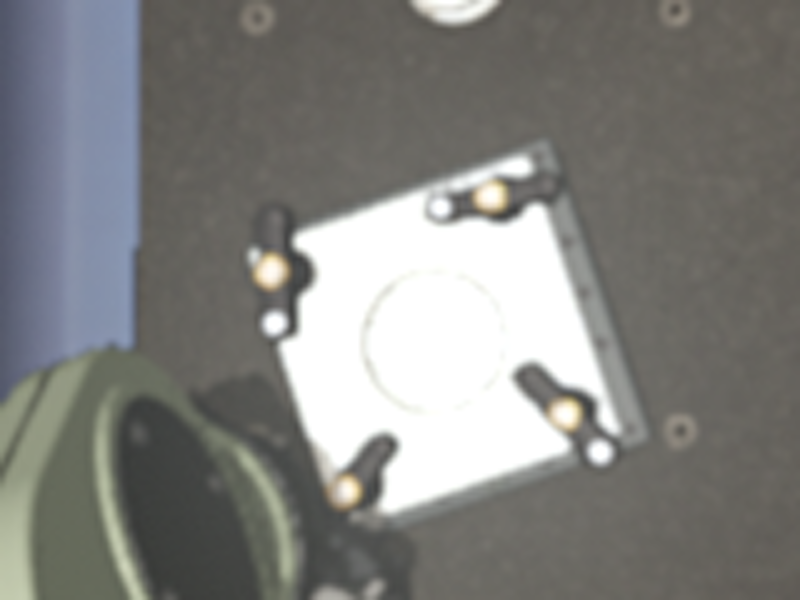

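{"fn": "carry_out", "kwargs": {"motion": [[[0,-12,-8,0,-7],[0,-30,-20,0,-14],[0,-48,-33,0,-21],[0,-66,-45,0,-28],[0,-80,-54,0,-35],[0,-84,-56,0,-42],[0,-84,-56,0,-49],[0,-84,-56,0,-56],[0,-84,-56,0,-63],[0,-84,-56,0,-70],[0,-84,-56,0,-77],[0,-84,-56,0,-81.6]]]}}

```text
time: 59.38
position: [0.4536, 0.1054, 0.1087]
eef_rot: [[-0.728, -0.686, -0.001], [-0.686, 0.728, 0.001], [0.0, 0.001, -1.0]]
contact_force: [-1.0, -0.7, 0.2]
gripper_width: 0.503
```

{"fn": "carry_out", "kwargs": {"motion": [[[0,0,0,0,0]]]}}

```text
time: 59.47
position: [0.4536, 0.1053, 0.1087]
eef_rot: [[-0.73, -0.684, -0.001], [-0.684, 0.73, 0.001], [0.001, 0.001, -1.0]]
contact_force: [-0.8, 0.1, 0.1]
gripper_width: 0.498
```

Run:
```python
from h import *
to(.4541,.1056,.067,222.9)
```

```text
t 59.47 p [0.4536 0.1053 0.1087] yaw 223.1 j [ -8.  44. -16. 115.  28.  25.  88.] F [-0.8  0.1  0.1] T [-0.015 -0.022  0.011] w 0.498
move [-0.6 -0.1 41.7] turn 0.2
```

{"fn": "carry_out", "kwargs": {"motion": [[[0,-0.5,0,20,0.2],[0,-0.5,0,40,0.2],[0,-0.5,0,42,0.2],[0.4,-0.5,0,42,0.2],[1,-0.5,0,42,0.2],[1,-0.5,0,42,0.2],[1,-0.5,0,42,0.2],[1,-0.5,0,42,0.2]]]}}

```text
time: 60.13
position: [0.4544, 0.1059, 0.0683]
eef_rot: [[-0.735, -0.678, 0.001], [-0.678, 0.735, 0.0], [-0.001, -0.0, -1.0]]
contact_force: [-4.1, 1.7, 9.4]
gripper_width: 0.143
```

{"fn": "carry_out", "kwargs": {"motion": [[[1,0,0,0,0.5],[1,0,0,0,1],[1,0,0,0,1.5]]]}}

```text
time: 60.38
position: [0.4544, 0.1059, 0.0683]
eef_rot: [[-0.753, -0.658, 0.001], [-0.658, 0.753, 0.0], [-0.001, -0.0, -1.0]]
contact_force: [-4.4, 1.8, 9.4]
gripper_width: 0.144
```

Run:
```python
from h import *
state();avg(1)
```

```text
t 60.38 p [0.4544 0.1059 0.0683] yaw 221.2 j [-10.  49. -12. 116.  30.  18.  84.] F [-4.4  1.8  9.4] T [0.43  0.958 0.379] w 0.144
Tz [0.281] mean 0.281 F [-3.5  1.9  8.7] e7 [-0.1427]
```

{"fn": "carry_out", "kwargs": {"motion": [[[0,0,0,0,0],[0,0,0,0,0],[0,0,0,-3,0],[0,0,0,-20,0],[0,0,0,-37,6],[0,0,0,-42,12],[0,0,0,-42,12]]]}}

```text
time: 61.02
position: [0.455, 0.1056, 0.1109]
eef_rot: [[-0.876, -0.483, 0.002], [-0.483, 0.876, 0.0], [-0.002, -0.001, -1.0]]
contact_force: [-0.7, 0.6, -0.6]
gripper_width: 0.502
```

Run:
```python
from h import *
to(.518,.2322,.110,182.5)
```

```text
t 61.02 p [0.455  0.1056 0.1109] yaw 208.9 j [-10.  44. -13. 115.  23.  24.  79.] F [-0.7  0.6 -0.6] T [ 0.006 -0.038 -0.033] w 0.502
move [-116.3   80.4    1.1] turn 26.4
```

{"fn": "carry_out", "kwargs": {"motion": [[[0,-25,17,0,6],[0,-52,36,0,12],[0,-80,55,0,18],[0,-104,72,0,24],[0,-116,80,0,26.4],[0,-116,80,0,26.4],[0,-116,80,0,26.4],[0,-116,80,0,26.4]]]}}

```text
time: 61.68
position: [0.5163, 0.2309, 0.1091]
eef_rot: [[-0.999, -0.051, -0.001], [-0.051, 0.999, -0.001], [0.001, -0.001, -1.0]]
contact_force: [0.8, -0.3, -0.0]
gripper_width: 0.502
```

Run:
```python
from h import *
to(.518,.2323,.0675,182.5)
```

```text
t 61.68 p [0.5163 0.2309 0.1091] yaw 182.9 j [-24.  49.  -7.  95.   9.  37.  57.] F [ 0.8 -0.3 -0. ] T [0.026 0.002 0.05 ] w 0.502
move [-1.8  1.3 41.6] turn 0.4
```

{"fn": "carry_out", "kwargs": {"motion": [[[0,-1,1,20,0.3],[0,-1,1,40,0.3],[0,-1,1,41.5,0.3],[0.4,-1,1,41.5,0.3],[1,-1,1,41.5,0.3],[1,-1,1,41.5,0.3],[1,-1,1,41.5,0.3],[1,-1,1,41.5,0.3]]]}}

```text
time: 62.35
position: [0.5179, 0.2325, 0.0692]
eef_rot: [[-0.999, -0.043, 0.001], [-0.043, 0.999, -0.0], [-0.001, -0.001, -1.0]]
contact_force: [-2.2, -3.8, 7.5]
gripper_width: 0.149
```

{"fn": "carry_out", "kwargs": {"motion": [[[1,0,0,0,0.5],[1,0,0,0,1],[1,0,0,0,1.5]]]}}

```text
time: 62.6
position: [0.5179, 0.2325, 0.0692]
eef_rot: [[-1.0, -0.017, 0.001], [-0.017, 1.0, -0.0], [-0.001, -0.0, -1.0]]
contact_force: [-0.9, -4.5, 8.3]
gripper_width: 0.144
```

Run:
```python
from h import *
state();avg(1)
```

```text
t 62.6 p [0.5179 0.2325 0.0692] yaw 181.0 j [-24.  53.  -6.  96.   9.  32.  55.] F [-0.9 -4.5  8.3] T [-0.989  0.344  0.301] w 0.144
Tz [0.274] mean 0.274 F [-1.3 -4.3  8.4] e7 [-0.1426]
```

B is firm (about 0.28 N m). I'll release it, lift clear, check and hand in.

{"fn": "carry_out", "kwargs": {"motion": [[[0,0,0,0,0],[0,0,0,0,0],[0,0,0,-3,0],[0,0,0,-20,0],[0,0,0,-45,0],[0,0,0,-65,0],[0,0,0,-65,0],[0,0,0,-65,0]]]}}

```text
time: 63.32
position: [0.5179, 0.2333, 0.134]
eef_rot: [[-1.0, -0.017, 0.002], [-0.017, 1.0, 0.001], [-0.002, 0.001, -1.0]]
contact_force: [-0.1, -0.6, 0.2]
gripper_width: 0.506
```

Run:
```python
from h import *
state()
snap("scene","s9",(190,100,310,230),4.6);snap("top","t9",(150,170,310,290),5)
```

```text
t 63.32 p [0.5179 0.2333 0.134 ] yaw 181.0 j [-24.  47.  -7.  93.   8.  40.  56.] F [-0.1 -0.6  0.2] T [ 0.037 -0.019 -0.004] w 0.506
```

View pics/s9.png

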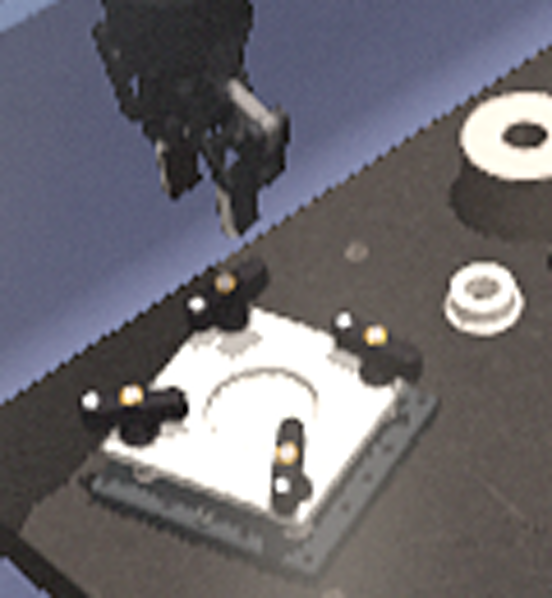

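View pics/t9.png

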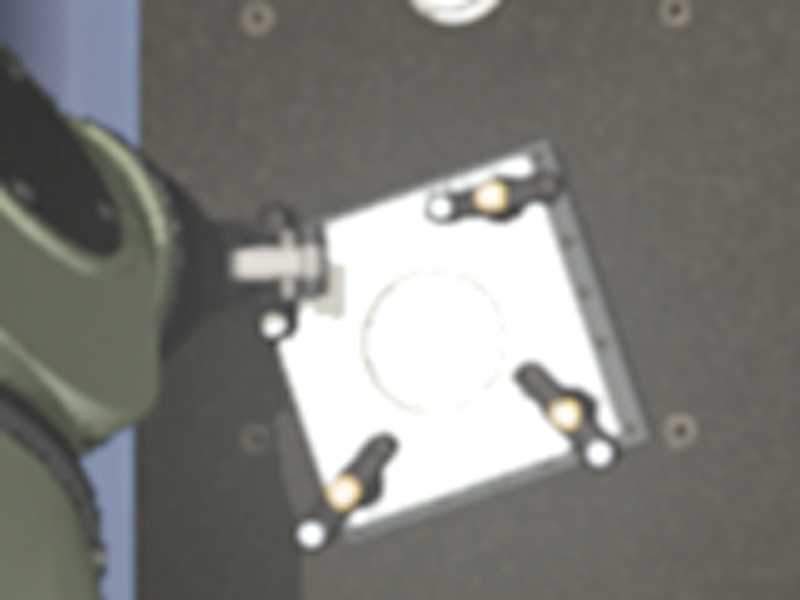

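The scene crop shows the gripper clear of the fixture. All four nuts are turned well past half a turn, with dots at (92,400), (197,303), (345,320) and (285,487), and the plate looks level.

Run:
```python
from rig import manip
print(manip.close_job())
```

```text
the job is handed in; nothing more can be done
None
```

The four nuts are tightened and the job is handed in at about 63.4 s of the 72 s. However, one nut probably went over the 0.4 N m limit along the way.

**Order:** I gave each nut a plain half turn in cross order: the near-left nut first, then its diagonal at far right, then far left, then near right. I then brought them up firm in the order near right, far left, far right, and the first nut last. In total each turned roughly 185 to 272 degrees.

**Final readings:** turning moments I felt at my last touch on each nut, good to about ±0.04 N m at best. The first figure is while turning, the second at rest:

| Nut | Turning (N m) | At rest (N m) |
|---|---|---|
| Near left | 0.35 | 0.28 |
| Far right | 0.31 | 0.30 |
| Far left | 0.30 | 0.27 |
| Near right | 0.38 | 0.28 |

The resting values are in the firm band. The turning values for near left and near right are above 0.3.

**What went wrong:**
- **Near-right nut:** it read 0.48 N m for a moment when first firmed. When I went back over it, it held at about 0.45 N m, which I take as a real overload. I backed it off to the value in the table.
- **Other three nuts:** they read up to about 0.35 to 0.44 N m on the re-check, so I eased each by roughly 6 degrees. The 0.44 N m was a single reading on the near-left nut.
- **Far-right and near-left nuts:** I did not re-check these after their last adjustment.

**Last look:** in the last pictures the plate looks flat and the gripper is clear of the fixture. I did not take a final full view of the other things on the granite, but the arm stayed over the fixture, away from them.

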